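Fetch the tray from the bench cupboard and pack the shelving foot plates

ROBOT

A 6-joint arm with a two-finger parallel gripper is mounted at the origin on the work surface. World frame = base frame: x ahead of the robot, y to its left, z up, the work surface at z = 0. Lengths are in m, angles in degrees, forces in N, time in s.
With the tool pointing down it reaches from about 0.2 to 0.875 m from the base axis. Payload 3.4 kg.
Tool frame: the origin (TCP) lies midway between the tips of the shut fingers; the grasp point (between the pads) lies 19 mm behind it; z points along the fingers, y is the direction in which the jaws open and shut (so a half turn about z gives the same grasp; the last joint's range is limited). The gripper opens to 94 mm and grips with 3 to 60 N. Pads are 16 mm wide; open, the fingers measure 119 mm over their backs; the gripper's body (75 mm by 177 mm) begins 78 mm behind the grasp point.
Start: joints at [69.557, 15.808, 86.224, -0, 77.962, -6.933], TCP at [0.134, 0.559, 0.205] pointing down, gripper open.
Joint ranges: [-165.64, 165.64], [-43.16, 119.46], [12.63, 154.43], [-67.54, 247.53], [6.08, 155.33], [-154.97, 154.97]. Speed limits (degrees/s): [147.25, 147.25, 180, 180, 180, 180].

INTERFACE

Orientations are given as [roll, pitch, yaw] about the fixed x, y, z axes, in that order (R = Rz(yaw) Ry(pitch) Rx(roll)).
In Python, from plant import manip gives the robot as it stands.
- The arm moves only by the shell command python3 -m creep 'ROWS' [FORCE]. ROWS is JSON, a list of rows, each a list of 7 numbers: the finger opening in mm, from 0 to 94, then the shift along the world's x, y, z in units of 40 mm (1.0 is 40 mm), then the turn, a rotation vector about the world's x, y, z in units of 6 degrees (1.0 is 6 degrees). A call has 1 to 12 rows; each row is the pose to reach, as a shift and turn from the pose measured when the call began; what a row does not reach only later rows make up. A row lasts 1/8 s, in which the tool goes at most 62.5 mm and 10.7 degrees, less where a joint would pass 70% of its speed; a pose out of reach is approached as far as the arm can. A call with a gripper value outside its range is refused whole. The fingers move at their own pace and stop on an object; FORCE is the grip in N (left out, the last holds). Time passes only in rows, so rows that repeat a pose let the fingers close. It gives the time, the measured TCP pose, the force and the opening at its end, in the units of the state.
- manip.get_state(): the state, without advancing time (a new reading comes with each control period).
- manip.read_camera(name): name is "side" or "top" or "wrist"; returns a dict with "pixels" (384x512x3 uint8, red, green, blue), "fx", "fy", "cx", "cy" (pixels), "k1" (the pictures are not rectified: a ray, as slopes to the right and down, at radius r is drawn at 1 + k1 r^2 times it, then the intrinsics apply), "rvec" (rotation vector, rad) and "tvec" (3), from world to camera coordinates, as OpenCV has them. Camera axes: x right, y down, z forward; pixel columns grow to the right and rows downward; lengths in m; the calibration is good to about 2 mm. A picture is of the moment at which its call begins. There is no depth.
- manip.finish_job(): hands the job in, once; it reports no verdict.
The state is a dict: "clock": time; "joints": joint angles; "joint_vel": joint speeds; "joint_efforts": joint torques, N m; "eef_pos": TCP position; "orientation": TCP orientation; "ft_force": force on the tool from outside, world axes, zero at the start; "wrist_torque": the same for the moment, N m; "finger_gap": opening from 0.0 (shut) to 1.0 (fully open).
Only numpy, scipy, OpenCV 4.12 (cv2) and the standard library are available. Lean on these libraries where they do the work, as an engineer would, in place of code of your own. Each camera call takes 0.05 s, during which the arm holds its last target.

TASK

Swing the red cupboard's door wide open, square to the cupboard or further, and draw the blue tray right out onto the bench, clear of the cupboard. Pack the two L-shaped steel foot plates into it beside the straight one that is already there, so that all three lie flat on the tray's floor, none overlapping or perched on the rim (the Ls fit only when turned to nest together). Leave the door open, and do not knock over or shift the other things on the bench.

Things in the scene. Friction and masses are not known exactly. Their poses are not given: they have to be found in the camera images.
- cupboard: Red steel bench cupboard, 210 deep (its x) x 250 wide (its y) x 275 mm high, fixed to the bench. Origin: centre of its underside on the bench. Its open front looks along its -x axis, the front edges at x = -105 mm. Walls and top 10 mm thick; clear opening 230 mm wide, 265 mm high. It has no floor and no sill: the tray stands on the bench itself and slides straight out. Its x axis points into it, z up.
- door (a joint): Cupboard door's hinge angle: 0 shut, grows as it opens, stop at 2.0 rad. It starts shut or slightly ajar, turns freely (about 0.1 N m friction) and stays where it is left. It turns about the cupboard's +z axis (anticlockwise from above).
- door_hinge (a point): Point on the door's vertical hinge line, 230 mm above the bench, on the right-hand front edge of the cupboard as one faces it (cupboard frame: x -113, y -125 mm). Door leaf 16 mm thick, 246 mm wide, 7 to 271 mm above the bench, centred on the hinge line in thickness; hinge line at one end of it. Axes are the door's: y runs along the leaf from hinge to free edge, -x is its outward normal.
- door_handle (a point): Grip point of the door's handle: on the centre line of an upright round steel bar, 10 mm thick, running from 145 to 250 mm above the bench, joined to the leaf by a 10 mm stem at top and bottom. This point is 230 mm above the bench, 35 mm out from the leaf's outer face, 218 mm from the hinge line and 30 mm from the free edge. Axes are the door's, as at door_hinge.
- tray_in (a point): Centre of the inner floor of the blue steel tray (loose, about 0.5 kg), which starts inside the cupboard behind the door with the straight plate lying in it along its +y wall. Inside 154 (its x) x 118 mm (its y), floor 3 mm thick (this point is 3 mm over the bench when the tray stands on it), walls 4 mm thick, their rims 9 mm above the inner floor. Outside 162 x 126 mm. Its -x end bears the grip tab and faces the door at the start. z up.
- tray_grip (a point): Centre of the tray's grip tab, an upright block 36 wide (tray y) x 12 thick (tray x) mm on the outside of the tray's front wall, from the bench up to 48 mm; this point is 34 mm above the bench and 87 mm from tray_in towards the tray's -x. At the start it is 8 to 24 mm behind the plane of the cupboard's front edges. Axes are the tray's.
- ell0_mid (a point): First L-shaped zinc-plated steel foot plate (loose, about 0.28 kg), 6 mm thick, 36 mm wide limbs, with an upright lug on top to grip it by: 30 long (plate x) x 10 thick (plate y) mm, up to 36 mm above the plate's underside. This point: on the lug's vertical centre line, 18 mm above the underside. In the plate's axes from here the long limb spans x -45 to +63, y -23 to +13 mm and the foot of the L spans x -45 to -9, y +13 to +49 mm. z up.
- ell1_mid (a point): Second L-shaped foot plate, identical to the first; same point and axes. Two of them, one turned half round from the other, nest into a 72 x 144 mm rectangle, which fits between the straight plate and the tray's -y wall with 2 to 3 mm to spare all round.
- strip_mid (a point): Straight foot plate (loose, about 0.28 kg), 144 (its x) x 36 (its y) x 6 mm, with the same upright lug at its middle (30 along x, 10 thick along y, up to 36 mm above the underside). It starts in the tray, flat on its floor along the +y wall, and rides along with it. This point: on the lug's vertical centre line, 18 mm above the underside.
- pot_mid (a point): Small paint pot, 54 mm across, 75 mm high, standing (not to be disturbed); its centre.
- spray_mid (a point): Spray can, 64 mm across, 190 mm high, standing (not to be disturbed); its centre.
- jar_mid (a point): Amber jar, 70 mm across, 90 mm high, standing (not to be disturbed); its centre.
- tape_mid (a point): Roll of yellow tape lying flat, 100 mm across, 36 mm high (not to be disturbed); its centre.
- driver_mid (a point): Screwdriver 190 mm long, 26 mm thick, lying along its x axis (not to be disturbed); its middle.
- brush_mid (a point): Brush 200 mm long, 20 mm thick, lying along its x axis (not to be disturbed); its middle.
Not all that is in view belongs to the job. What is shaped like the part that bears ell1_mid but pink is not meant. What is shaped like the part that bears ell0_mid but purple is not meant.

How it is judged (in metres and radians):
On the way, in this order (a step that is already met when the one before it is completed fails the run):
1. the door is swung open past 1 rad (value of joint door above 1 rad), for 0.1 s.
2. the tray stands on the bench, wholly out of the cupboard (x of tray_in in the frame of cupboard below -0.19 m and angle between tray_in's own z axis and vertical below 0.05 rad and height (world z) of tray_in below 0.007 m), for 0.1 s.
At the end, for the whole second after the job is handed in: Door open by over 1.4 rad (80 degrees); tray flat on the bench, its middle at least 190 mm in front of the cupboard's middle (rear wall clear of the front edges); all three plates flat on the tray floor (within 3 mm, 0.06 rad) inside its walls; all at rest (all of step 2 and value of joint door above 1.4 rad and z of ell0_mid in the frame of tray_in between 0.0145 and 0.0215 m and angle between each of ell0_mid, ell1_mid, strip_mid's own z axis and vertical below 0.06 rad and x of ell0_mid in the frame of tray_in between -0.06 and 0.06 m and y of ell0_mid in the frame of tray_in between -0.044 and 0.044 m and z of ell1_mid in the frame of tray_in between 0.0145 and 0.0215 m and x of ell1_mid in the frame of tray_in between -0.06 and 0.06 m and y of ell1_mid in the frame of tray_in between -0.044 and 0.044 m and z of strip_mid in the frame of tray_in between 0.0145 and 0.0215 m and x of strip_mid in the frame of tray_in between -0.06 and 0.06 m and y of strip_mid in the frame of tray_in between -0.044 and 0.044 m and linear speed of each of tray, ell0, ell1, strip below 0.02 m/s); the robot touches nothing.
It fails at once if one of the other things on the bench is shifted by more than 30 mm (distance of any of pot_mid, spray_mid, jar_mid, tape_mid, driver_mid, brush_mid from where it was at the start of the episode above 0.03 m).
It fails at once if the pot, spray can or jar is tipped (angle between any of pot_mid, spray_mid, jar_mid's own z axis and vertical above 0.4 rad).
It also fails if it takes over 72 s, if anything falls off the work surface, if the arm or the gripper's body presses on something with over 40 N, if the wrist force passes 120 N, or if a joint passes its speed limit or range.

## Working session

There is one attempt and no reset: what is moved stays moved. The work goes in short steps, Python scripts to look and compute and a shell command to move; the robot and the scene stay as the last step left them, time stands still between calls to the robot, and variables do not carry over. Pictures are saved under pics/ and viewed, and the job is handed in when it is done.

```bash
ls; mkdir -p pics; python3 - <<'E'
from plant import manip
import cv2
print(manip.get_state())
for n in ["side","top","wrist"]:
    c=manip.read_camera(n)
    cv2.imwrite(f"pics/{n}0.png",c["pixels"][:,:,::-1])
    print(n,{k:v for k,v in c.items() if k!="pixels"})
E
```

```text
pics
{'clock': 0.0, 'joints': array([ 6.95560434e+01,  1.58463258e+01,  8.62951759e+01,  1.10987574e-03,
        7.79611669e+01, -6.93286605e+00]), 'joint_vel': array([ 0.12754785, -0.02323615,  0.06088114,  0.03637994, -0.00698063,
       -0.05080083]), 'joint_efforts': array([-5.31910391e-04, -4.04586446e+01, -2.37231392e+01,  7.00150710e-02,
        3.43556749e-02, -1.21651933e-04]), 'eef_pos': array([0.1341377 , 0.55854956, 0.20461795]), 'orientation': array([-1.79898213e+02, -1.34698485e-02,  1.66488665e+02]), 'ft_force': array([-0.10732722,  0.43033316,  0.26605064]), 'wrist_torque': array([-0.03443997,  0.01054363, -0.04158517]), 'finger_gap': 1.0027524849593286}
side {'fx': 451.6259394398181, 'fy': 451.6259394398181, 'cx': 256.2366451148565, 'cy': 179.8551093302086, 'k1': -0.1483777378454229, 'rvec': array([ 2.02013778, -0.55930981,  0.32082336]), 'tvec': array([-0.46538776,  0.25657314,  1.23744179])}
top {'fx': 424.5941401114253, 'fy': 424.5941401114253, 'cx': 253.70184204664858, 'cy': 197.3696710982012, 'k1': -0.1185444615329445, 'rvec': array([ 2.13207827, -2.08013916,  0.23601936]), 'tvec': array([-0.03755248,  0.53109527,  1.37831927])}
wrist {'fx': 297.41189296632916, 'fy': 297.41189296632916, 'cx': 257.0701457462893, 'cy': 188.53243908163904, 'k1': -0.06536856456191675, 'rvec': array([-2.27852161, -1.7936822 , -0.26239021]), 'tvec': array([-0.57370506, -0.02883225,  0.39176769])}
```

View pics/top0.png

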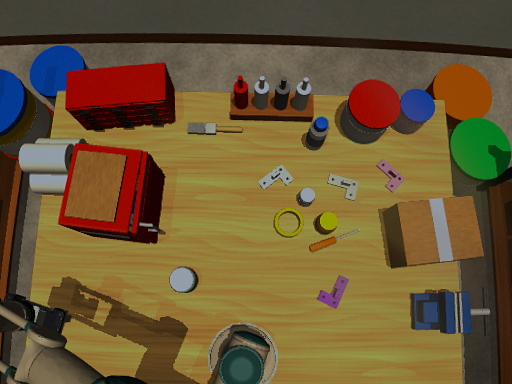

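View pics/side0.png

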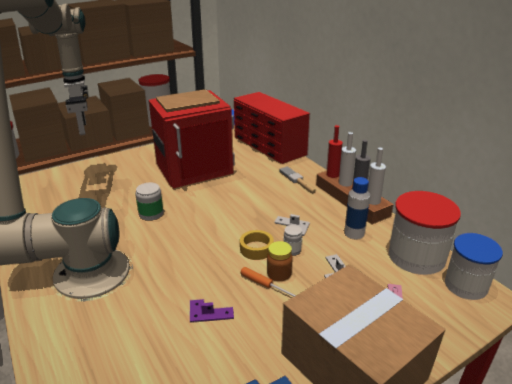

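View pics/wrist0.png

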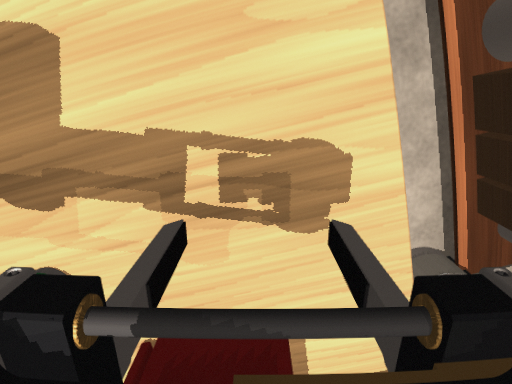

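```bash
cat > h.py <<'E'
import numpy as np, cv2
from plant import manip
from scipy.spatial.transform import Rotation as Rn
def cam(n): 
    c=manip.read_camera(n); 
    c["R"]=cv2.Rodrigues(np.array(c["rvec"]))[0]; c["C"]=-c["R"].T@c["tvec"]; 
    c["K"]=np.array([[c["fx"],0,c["cx"]],[0,c["fy"],c["cy"]],[0,0,1.]]); c["D"]=np.array([c["k1"],0,0,0,0.]); return c
def save(c,name,box=None,s=1):
    im=c["pixels"][:,:,::-1]
    if box: x0,y0,x1,y1=box; im=im[y0:y1,x0:x1]
    im=cv2.resize(im,None,fx=s,fy=s,interpolation=cv2.INTER_CUBIC); cv2.imwrite(f"pics/{name}.png",im)
def ray(c,uv):
    p=cv2.undistortPoints(np.array(uv,float).reshape(-1,1,2),c["K"],c["D"]).reshape(-1,2)
    d=np.c_[p,np.ones(len(p))]@c["R"]; return d
def onz(c,uv,z):
    d=ray(c,uv); t=(z-c["C"][2])/d[:,2]; return c["C"]+d*t[:,None]
def proj(c,P):
    return cv2.projectPoints(np.array(P,float).reshape(-1,1,3),np.array(c["rvec"]),np.array(c["tvec"]),c["K"],c["D"])[0].reshape(-1,2)
def st():
    s=manip.get_state(); print("t",round(float(s["clock"]),2),"p",np.round(s["eef_pos"],4),"o",np.round(s["orientation"],2),"F",np.round(s["ft_force"],1),"g",round(s["finger_gap"]*94,1),"q",np.round(s["joints"],1)); return s
E
python3 - <<'E'
from h import *
c=cam("top"); save(c,"t1",(40,130,190,260),5); save(c,"t2",(250,150,410,240),5)
s=cam("side"); save(s,"s1",(130,80,250,220),5); save(s,"s2",(180,200,440,330),3)
E
```

```text
(no output)
```

View pics/t1.png

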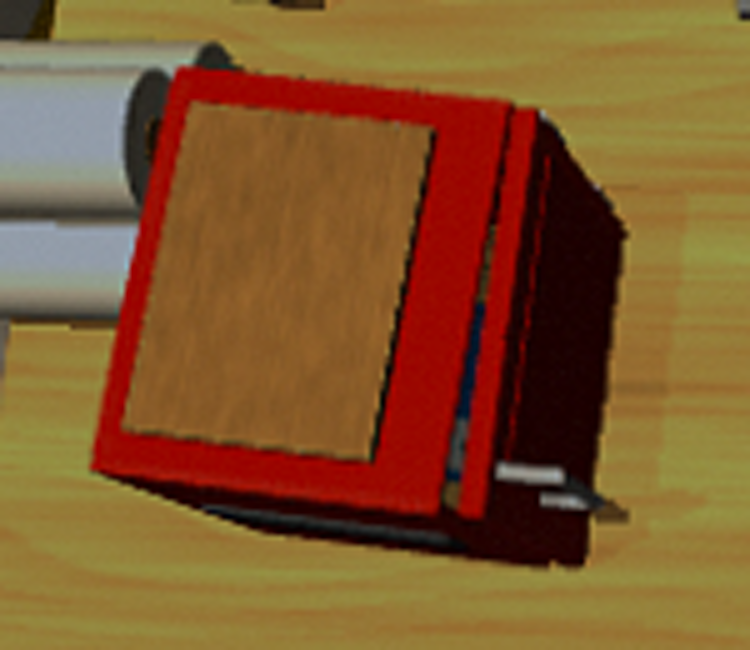

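View pics/t2.png

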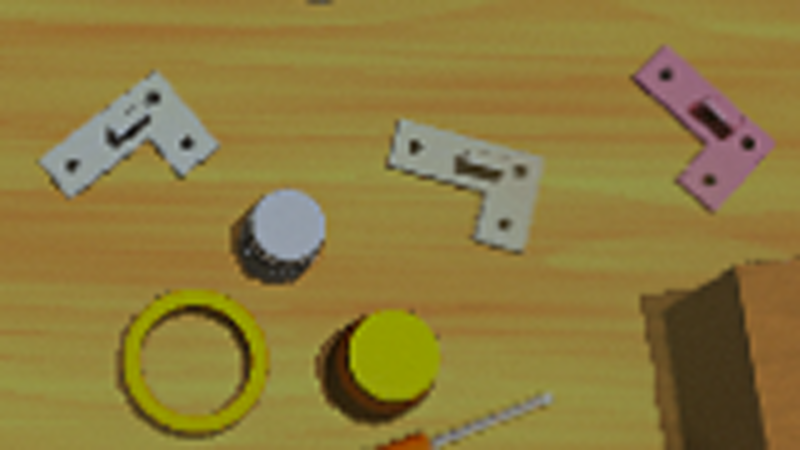

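View pics/s1.png

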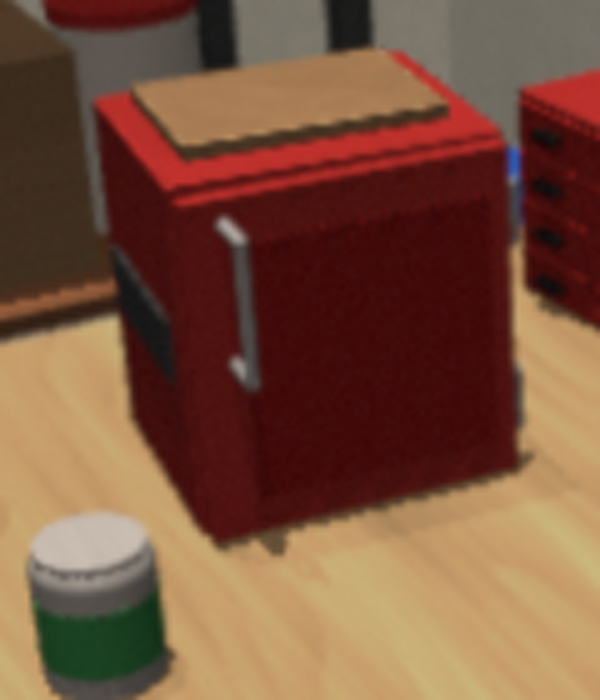

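View pics/s2.png

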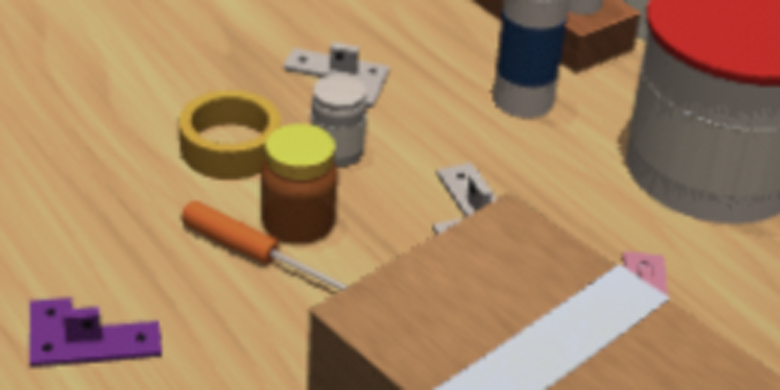

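```bash
python3 - <<'E'
from h import *
c=cam("top")
f=lambda L,o,s=5:[(x/s+o[0],y/s+o[1]) for x,y in L]
o1=(40,130)
P=onz(c,f([(513,103),(437,515),(92,470),(180,67)],o1),.275); print("cup top FR FL BL BR",np.round(P,4))
ctr=P.mean(0); fx=((P[2]+P[3])-(P[0]+P[1]))[:2]; fy=((P[1]+P[2])-(P[0]+P[3]))[:2]
print("sz",np.linalg.norm(fx)/2,np.linalg.norm(fy)/2,"ang x",np.degrees(np.arctan2(fx[1],fx[0])),"y",np.degrees(np.arctan2(fy[1],fy[0])),"ctr",ctr)
D=onz(c,f([(535,108),(475,518)],o1),.271); print("door top outer",np.round(D,4), np.linalg.norm(D[1]-D[0]))
H=onz(c,f([(565,475)],o1),.25);print("handle top",H)
o2=(250,150)
hsv=cv2.cvtColor(c["pixels"],cv2.COLOR_RGB2HSV)
for nm,L in dict(A=[(155,72),(40,160),(70,198),(150,138),(182,178),(218,147)],B=[(543,157),(400,120),(388,165),(483,190),(475,240),(523,252)]).items():
    Q=onz(c,f(L,o2),.006)
    print(nm,np.round(Q[:,:2],4))
    u=Q[1]-Q[0]; v=Q[2]-Q[1]; print(np.linalg.norm(u),np.linalg.norm(v))
    # fit: model pts
    M=np.array([(-45,-23),(63,-23),(63,13),(-9,13),(-9,49),(-45,49)])/1000.
    a=M-M.mean(0);b=Q[:,:2]-Q[:,:2].mean(0)
    th=np.arctan2((a[:,0]*b[:,1]-a[:,1]*b[:,0]).sum(),(a*b).sum())
    R=np.array([[np.cos(th),-np.sin(th)],[np.sin(th),np.cos(th)]])
    t=Q[:,:2].mean(0)-R@M.mean(0); print(nm,"lug",np.round(t,4),"yaw",np.degrees(th),"res",np.round((M@R.T+t-Q[:,:2])*1e3,1).tolist())
for nm,uv,z in [("pot",(290+0,226),.075),("jar",(395,355),.09),("tapeTop",(195,363),.036)]:
    print(nm,onz(c,f([uv],o2),z))
print("spray top",onz(c,[(319,123)],.19),"white can",onz(c,[(183,278)],.075))
print("driver",onz(c,[(311,248),(359,231)],.013),"brush",onz(c,[(188,128),(242,129)],.01))
print(onz(c,[(325,187),(365,187),(384,210),(390,266),(40,290),(455,330)],0))
print("elbow",)
E
```

```text
cup top FR FL BL BR [[0.617  0.3078 0.275 ]
 [0.3708 0.3314 0.275 ]
 [0.3902 0.5385 0.275 ]
 [0.6365 0.5149 0.275 ]]
sz 0.20800220457691165 0.24734936432499519 ang x 84.6247164075313 y 174.5251138144997 ctr [0.50363153 0.42315962 0.275     ]
door top outer [[0.6154 0.2954 0.271 ]
 [0.3703 0.3105 0.271 ]] 0.2456288092961231
handle top [[0.39962807 0.26539413 0.25      ]]
A [[ 0.6671 -0.1192]
 [ 0.5998 -0.0383]
 [ 0.5727 -0.0601]
 [ 0.618  -0.1161]
 [ 0.5893 -0.1391]
 [ 0.6127 -0.1646]]
0.1052088570761691 0.03480005498697758
A lug [ 0.6219 -0.1003] yaw 129.52166902404656 res [[1.2, -1.1], [-0.3, 1.3], [-0.9, 0.1], [-0.4, 0.6], [0.5, 0.7], [0.0, -1.6]]
B [[ 0.6116 -0.3979]
 [ 0.6362 -0.2951]
 [ 0.6027 -0.2859]
 [ 0.5862 -0.3538]
 [ 0.5496 -0.3472]
 [ 0.5417 -0.3813]]
0.10567025647028004 0.034730009623917264
B lug [ 0.5999 -0.3495] yaw 76.24131237952295 res [[-0.1, -0.8], [1.1, 1.3], [-0.4, 0.7], [-1.0, -1.4], [0.6, 0.5], [-0.1, -0.3]]
pot [[ 0.54031514 -0.20657134  0.075     ]]
jar [[ 0.45159971 -0.27366755  0.09      ]]
tapeTop [[ 0.45211457 -0.14655692  0.036     ]]
spray top [[ 0.75298782 -0.22860054  0.19      ]] white can [[0.25564687 0.19744791 0.075     ]]
driver [[ 0.3696901  -0.22461813  0.013     ]
 [ 0.43190343 -0.39229782  0.013     ]] brush [[0.79648535 0.2218752  0.01      ]
 [0.79701867 0.02432409 0.01      ]]
[[ 5.89294788e-01 -2.77425610e-01  0.00000000e+00]
 [ 5.93163385e-01 -4.22048775e-01  0.00000000e+00]
 [ 5.10794976e-01 -4.88015971e-01  0.00000000e+00]
 [ 3.13522186e-01 -5.02106438e-01  0.00000000e+00]
 [ 1.95884838e-01  7.11275499e-01  0.00000000e+00]
 [ 9.53160558e-02 -7.27677664e-01 -2.22044605e-16]]
elbow
```

```bash
python3 -m creep '[[40,0.5,-0.8,1.2,0,0,-1.5],[40,1.1,-1.6,2.2,0,0,-3],[40,1.8,-2.4,2.9,0,0,-4.5],[40,2.6,-3.2,2.9,0,0,-6],[40,3.4,-4.1,2.9,0,0,-7.5],[40,4.2,-5,2.9,0,0,-9],[40,5,-5.9,2.9,0,0,-10.5],[40,5.8,-6.7,2.9,0,0,-12],[40,6.6,-7.3,2.5,0,0,-13.3],[40,6.6,-7.3,2.2,0,0,-13.3]]'; python3 - <<'E'
from h import *
s=st()
c=cam("wrist"); save(c,"w1",None,1.5)
R=Rn.from_euler("xyz",s["orientation"],degrees=True).as_matrix()
print("cam in tool",R.T@(c["C"]-s["eef_pos"]), "cam z in tool",R.T@c["R"].T@[0,0,1])
c=cam("top"); save(c,"t3",(60,130,260,280),4)
E
```

```text
clock: 1.55
eef_pos: [0.3999, 0.2654, 0.2923]
orientation: [-180.0, 0.0, 86.5]
ft_force: [0.1, -0.5, -0.0]
finger_gap: 0.425
t 1.55 p [0.3999 0.2654 0.2923] o [-1.7997e+02  4.0000e-02  8.6470e+01] F [ 0.1 -0.5 -0. ] g 40.0 q [25.3  5.3 87.6 -0.  87.2 28.8]
cam in tool [ 0.08366087 -0.00032378 -0.17805095] cam z in tool [-2.87090857e-01  4.26071578e-04  9.57903262e-01]
```

View pics/w1.png

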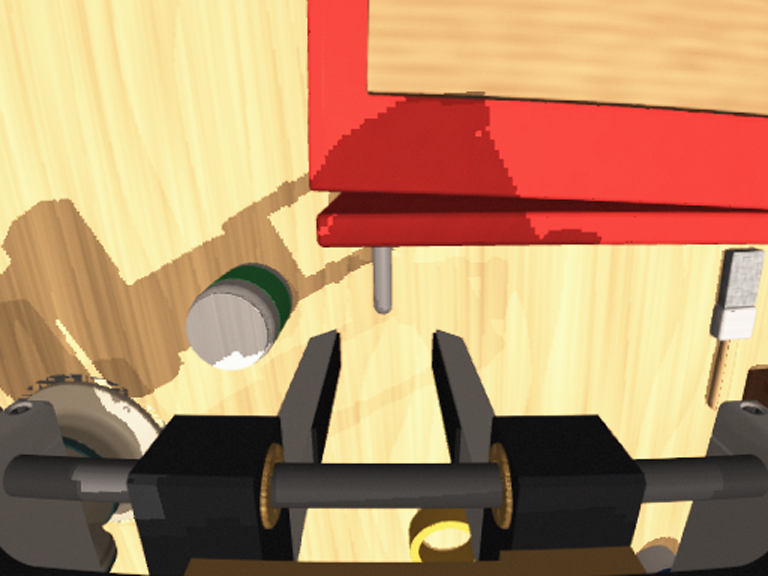

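View pics/t3.png

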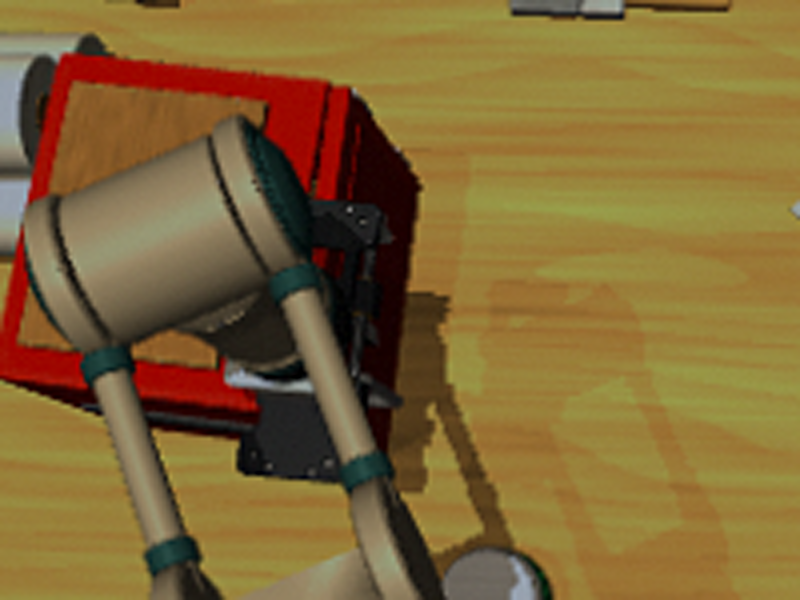

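```bash
python3 - <<'E'
from h import *
c=cam("wrist")
print("bar top",onz(c,[(383/1.5,305/1.5)],.25))
print("leaf outer top edge",d:=onz(c,[(330/1.5,245/1.5),(700/1.5,243/1.5)],.271), np.degrees(np.arctan2(*(d[0]-d[1])[1::-1])))
print("cup front edge",d:=onz(c,[(312/1.5,190/1.5),(767/1.5,209/1.5)],.275), np.degrees(np.arctan2(*(d[0]-d[1])[1::-1])))
print("handle model proj",proj(c,[(0.397,0.268,.25)])*1.5)
E
```

```text
bar top [[0.39573701 0.27230417 0.25      ]]
leaf outer top edge [[0.3740945  0.30997913 0.271     ]
 [0.54625535 0.30147362 0.271     ]] 177.17163451920035
cup front edge [[0.36914129 0.33533981 0.275     ]
 [0.57439678 0.31683611 0.275     ]] 174.84873503320904
handle model proj [[385.9007114  312.58820977]]
```

```bash
python3 -m creep '[[40,-0.09,0.14,-0.5,0,0,0],[40,-0.09,0.14,-1.3,0,0,0],[40,-0.09,0.14,-1.95,0,0,0],[40,-0.09,0.14,-1.95,0,0,0],[4,-0.09,0.14,-1.95,0,0,0],[4,-0.09,0.14,-1.95,0,0,0],[4,-0.09,0.14,-1.95,0,0,0]]' 20; python3 - <<'E'
from h import *
s=st()
c=cam("wrist"); save(c,"w2",None,1.5)
E
```

```text
clock: 2.58
eef_pos: [0.3968, 0.2734, 0.2159]
orientation: [179.7, -0.1, 86.8]
ft_force: [10.0, 0.4, -4.0]
finger_gap: 0.146
t 2.58 p [0.3968 0.2734 0.2159] o [ 1.7973e+02 -1.1000e-01  8.6770e+01] F [10.   0.4 -4. ] g 13.7 q [26.3  7.2 96.1 -0.  76.5 29.6]
```

View pics/w2.png

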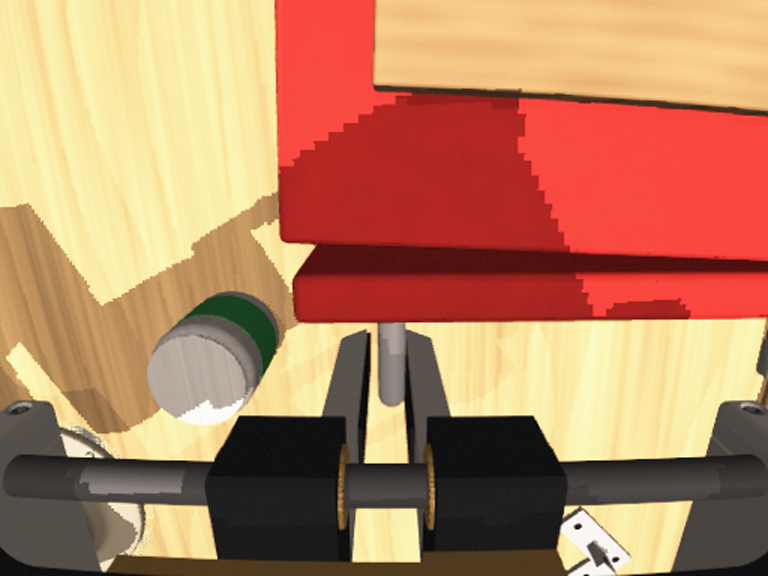

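```bash
python3 -m creep '[[4,0,0,0,0,0,0],[4,0,0,0,0,0,0],[4,0,0,0,0,0,0]]' 20; python3 - <<'E'
from h import *
s=st()
p=s["eef_pos"][:2]
hinge=np.array([.6175,.300])
v=p-hinge; r=np.linalg.norm(v); a0=np.arctan2(v[1],v[0]); print(r,np.degrees(a0))
for k in range(0,112,9):
    a=a0+np.radians(k); q=hinge+r*np.array([np.cos(a),np.sin(a)]); print(k,np.round((q-p)/.04,2),round(k/6,2))
E
```

```text
clock: 3.0
eef_pos: [0.3987, 0.2737, 0.2159]
orientation: [179.5, -0.2, 86.8]
ft_force: [1.5, 1.3, -2.0]
finger_gap: 0.1
t 3.0 p [0.3987 0.2737 0.2159] o [ 1.7952e+02 -1.6000e-01  8.6760e+01] F [ 1.5  1.3 -2. ] g 9.4 q [26.3  7.2 96.  -0.1 76.3 29.6]
0.22040304374994543 -173.13846885817773
0 [0. 0.] 0.0
9 [ 0.17 -0.85] 1.5
18 [ 0.47 -1.66] 3.0
27 [ 0.9  -2.41] 4.5
36 [ 1.43 -3.09] 6.0
45 [ 2.07 -3.68] 7.5
54 [ 2.79 -4.15] 9.0
63 [ 3.57 -4.51] 10.5
72 [ 4.41 -4.75] 12.0
81 [ 5.27 -4.85] 13.5
90 [ 6.13 -4.81] 15.0
99 [ 6.98 -4.64] 16.5
108 [ 7.79 -4.34] 18.0
```

```bash
python3 -m creep '[[4,0.05,-0.43,0,0,0,0.75],[4,0.17,-0.85,0,0,0,1.5],[4,0.47,-1.66,0,0,0,3],[4,0.9,-2.41,0,0,0,4.5],[4,1.43,-3.09,0,0,0,6],[4,2.07,-3.68,0,0,0,7.5],[4,2.07,-3.68,0,0,0,7.5]]' 20; python3 - <<'E'
from h import *
s=st()
c=cam("top"); save(c,"t4",(60,130,260,280),4)
E
```

```text
clock: 3.88
eef_pos: [0.4848, 0.1265, 0.2159]
orientation: [179.3, -0.1, 131.6]
ft_force: [3.4, 4.8, -2.3]
finger_gap: 0.1
t 3.88 p [0.4848 0.1265 0.2159] o [ 1.7925e+02 -1.3000e-01  1.3165e+02] F [ 3.4  4.8 -2.3] g 9.4 q [  6.2   8.7  94.2   0.6  76.5 -35.5]
```

View pics/t4.png

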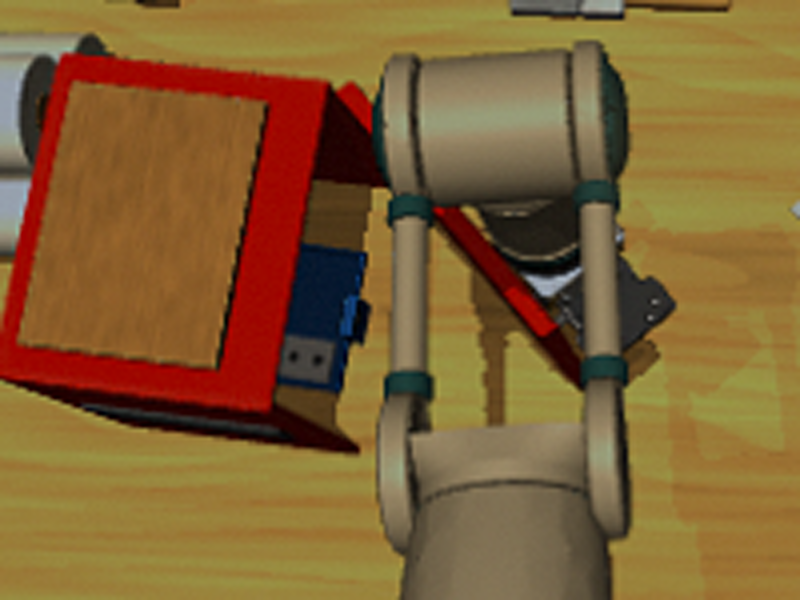

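```bash
python3 -m creep '[[4,0.64,-0.47,0,0,0,1.5],[4,1.42,-0.83,0,0,0,3],[4,2.26,-1.07,0,0,0,4.5],[4,3.12,-1.17,0,0,0,6],[4,3.98,-1.13,0,0,0,7.5],[4,4.83,-0.96,0,0,0,9],[4,5.3,-0.82,0,0,0,9.8],[4,5.3,-0.82,0,0,0,9.8],[30,5.3,-0.82,0,0,0,9.8],[30,5.3,-0.82,0,0,0,9.8]]' 20; python3 - <<'E'
from h import *
s=st()
c=cam("top"); save(c,"t5",(60,110,280,280),3.6)
E
```

```text
clock: 5.18
eef_pos: [0.6952, 0.0937, 0.216]
orientation: [179.3, -0.2, -169.6]
ft_force: [-0.0, -0.3, 0.6]
finger_gap: 0.277
t 5.17 p [0.6952 0.0937 0.216 ] o [ 179.32   -0.22 -169.59] F [-0.  -0.3  0.6] g 26.0 q [  1.6  26.9  67.5   0.6  86.  -98.8]
```

View pics/t5.png

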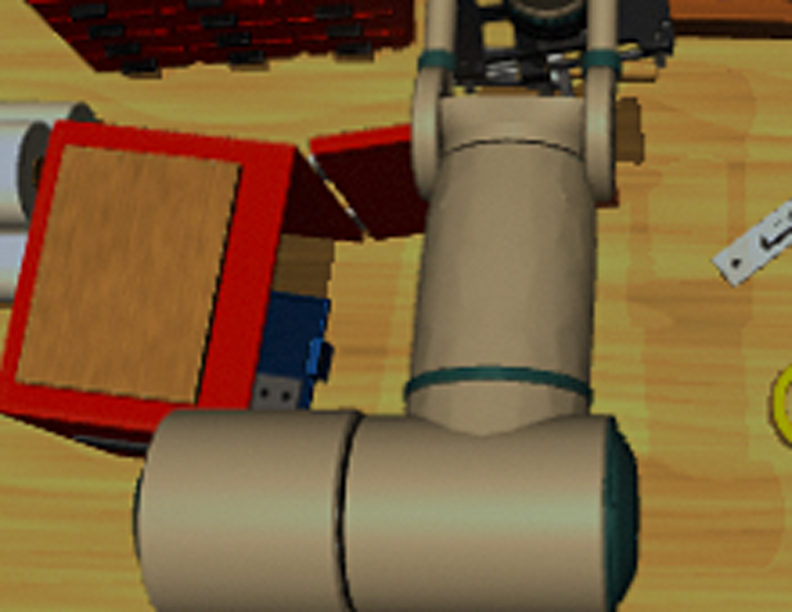

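```bash
python3 -m creep '[[40,0,0,1,0,0,0],[40,0,0,2.2,0,0,0],[40,-0.6,-0.6,2.6,0,0,-1.6],[40,-1.4,-1.2,2.6,0,0,-3.3],[40,-2.4,-1.6,2.6,0,0,-5],[40,-3.4,-1.8,2.4,0,0,-6.7],[40,-4.2,-2,2,0,0,-8.4],[40,-4.8,-2,1.6,0,0,-10.1],[40,-5.2,-2,1.2,0,0,-11.8],[40,-5.3,-2,1,0,0,-13.5],[40,-5.3,-2,1,0,0,-15.2],[40,-5.3,-2,1,0,0,-17.6]]'; python3 - <<'E'
from h import *
s=st()
c=cam("top"); save(c,"t6",(60,110,280,280),3.6)
w=cam("wrist"); save(w,"w3",None,1.5)
f=lambda L,o,s:[(x/s+o[0],y/s+o[1]) for x,y in L]
print("tab",onz(c,f([(356,318)],(60,130),4),.048))
print("front corners",d:=onz(c,f([(367,253),(340,390)],(60,130),4),.012),d[1]-d[0])
E
```

```text
clock: 6.72
eef_pos: [0.4824, 0.0134, 0.2563]
orientation: [179.3, -0.2, 88.1]
ft_force: [-0.1, 0.0, 1.0]
finger_gap: 0.424
t 6.72 p [0.4824 0.0134 0.2563] o [179.29  -0.18  88.07] F [-0.1  0.   1. ] g 39.9 q [-6.9  5.8 92.   0.2 81.6 -5. ]
tab [[0.48288546 0.33141019 0.048     ]]
front corners [[0.54813411 0.33517866 0.012     ]
 [0.42579435 0.34973864 0.012     ]] [-0.12233976  0.01455998  0.        ]
```

View pics/t6.png

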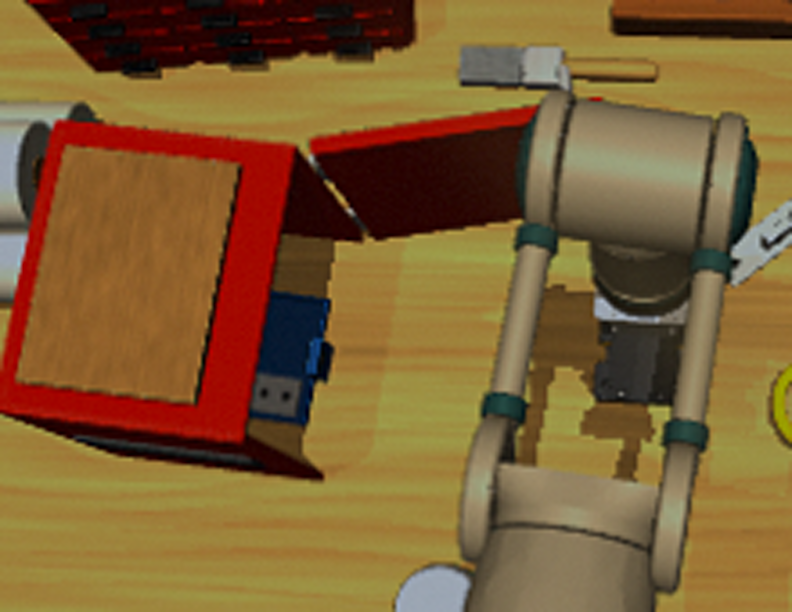

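View pics/w3.png

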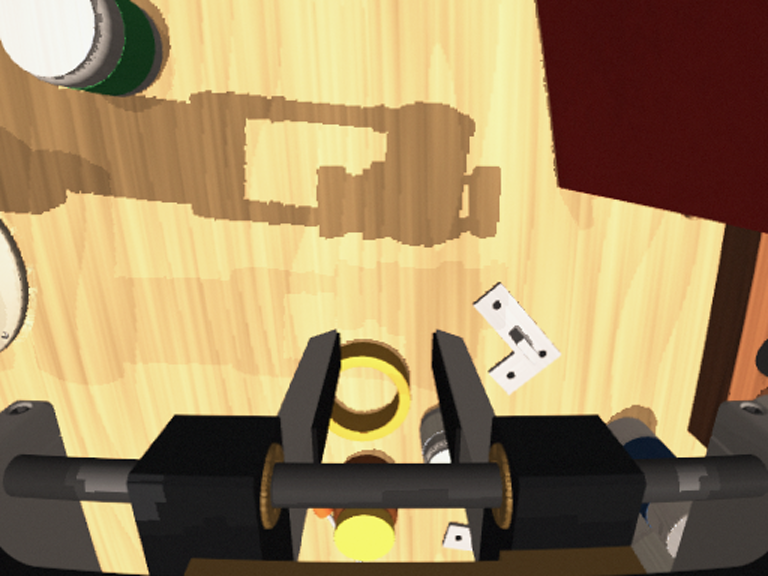

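```bash
python3 -m creep '[[60,0,0.6,-0.2,1.5,-0.14,-0.1],[60,0,1.3,-0.5,3,-0.28,-0.2],[60,-0.1,2,-1,4.5,-0.42,-0.3],[60,-0.1,2.7,-1.6,6,-0.56,-0.4],[60,-0.2,3.4,-2.4,7.5,-0.7,-0.5],[60,-0.2,4,-3,7.5,-0.7,-0.5],[60,-0.2,4.6,-3.4,7.5,-0.7,-0.5],[60,-0.2,4.6,-3.4,7.5,-0.7,-0.5]]'; python3 - <<'E'
from h import *
s=st()
R=Rn.from_euler("xyz",s["orientation"],degrees=True).as_matrix(); print(np.round(R,3))
w=cam("wrist"); save(w,"w4",None,1.5)
c=cam("side"); save(c,"s4",(80,60,330,260),3)
E
```

```text
clock: 7.82
eef_pos: [0.4731, 0.1983, 0.1196]
orientation: [177.1, -45.3, 86.4]
ft_force: [0.2, 0.1, -0.7]
finger_gap: 0.638
t 7.83 p [0.4731 0.1983 0.1196] o [177.15 -45.34  86.36] F [ 0.2  0.1 -0.7] g 59.9 q [-19.1  17.3 118.5  49.8  66.1 -44.5]
[[ 0.045  0.995  0.095]
 [ 0.701 -0.099  0.706]
 [ 0.711  0.035 -0.702]]
```

View pics/w4.png

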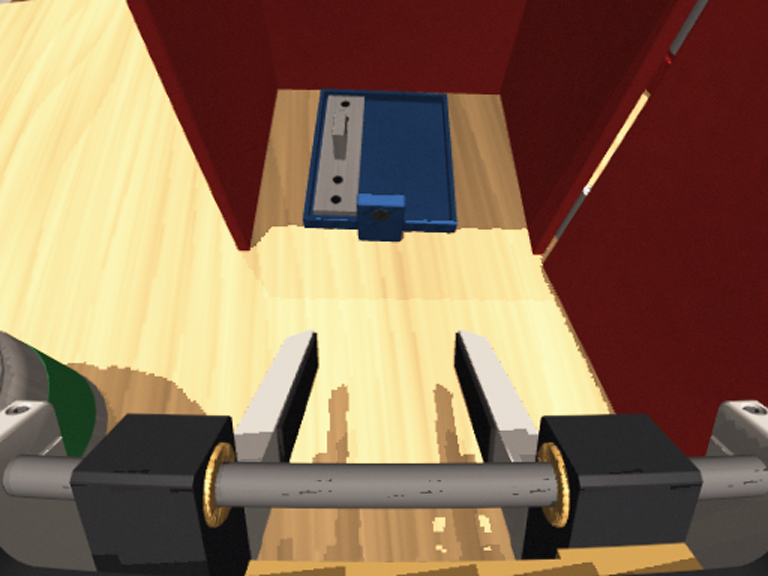

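View pics/s4.png

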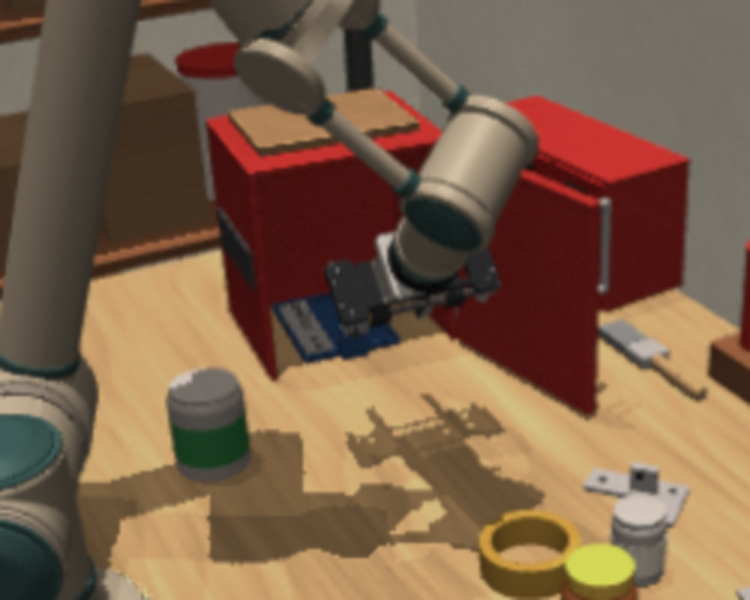

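```bash
python3 - <<'E'
from h import *
w=cam("wrist"); s=st()
d=onz(w,np.array([(360,195),(404,195),(405,211),(358,211)])/1.5,.048); print(np.round(d,4),d.mean(0))
d=onz(w,np.array([(358,239),(403,241)])/1.5,0.0); print(np.round(d,4), d.mean(0))
d=onz(w,np.array([(305,220),(456,222),(447,95),(320,91)])/1.5,.012); print("tray rim outer corners FL FR BR BL",np.round(d,4), "ctr",d.mean(0),"yaw",np.degrees(np.arctan2(*((d[2]+d[3]-d[0]-d[1])[1::-1]))), np.degrees(np.arctan2(*((d[0]-d[1])[1::-1]))))
d=onz(w,np.array([(246,249),(542,252)])/1.5,0);print("cup front at bench",d,np.degrees(np.arctan2(*((d[0]-d[1])[1::-1]))))
R=Rn.from_euler("xyz",s["orientation"],degrees=True).as_matrix()
print("grasp pt",s["eef_pos"]-.019*R[:,2])
E
```

```text
t 7.97 p [0.4754 0.1967 0.121 ] o [176.83 -45.28  86.42] F [ 0.4 -0.1 -0.2] g 60.3 q [-19.2  17.2 118.3  49.8  66.1 -44.4]
[[0.4738 0.3431 0.048 ]
 [0.5062 0.3408 0.048 ]
 [0.5051 0.326  0.048 ]
 [0.4713 0.3284 0.048 ]] [0.48910114 0.33458337 0.048     ]
[[0.4712 0.3368 0.    ]
 [0.5079 0.332  0.    ]] [0.48955206 0.334424   0.        ]
tray rim outer corners FL FR BR BL [[0.4294 0.3504 0.012 ]
 [0.5518 0.3394 0.012 ]
 [0.5715 0.4952 0.012 ]
 [0.4458 0.508  0.012 ]] ctr [0.49962762 0.42325636 0.012     ] yaw 83.42392809429461 174.84462871037888
cup front at bench [[0.38026821 0.33421735 0.        ]
 [0.62238045 0.31262976 0.        ]] 174.9047778755805
grasp pt [0.47355112 0.18335882 0.13433667]
```

```bash
python3 -m creep '[[62,0.1,0.9,-0.6,0,0,0],[62,0.25,1.9,-1.3,0,0,0],[62,0.37,2.9,-2,0,0,0],[62,0.37,3.5,-2.35,0,0,0],[62,0.37,3.76,-2.46,0,0,0],[62,0.37,3.76,-2.46,0,0,0],[62,0.37,3.76,-2.46,0,0,0]]' 30; python3 - <<'E'
from h import *
s=st()
R=Rn.from_euler("xyz",s["orientation"],degrees=True).as_matrix()
print("grasp pt",s["eef_pos"]-.019*R[:,2])
w=cam("wrist"); save(w,"w5",None,1.5)
c=cam("top"); save(c,"t7",(60,110,280,280),3.6)
E
```

```text
clock: 8.85
eef_pos: [0.4913, 0.3463, 0.0234]
orientation: [176.7, -45.3, 86.5]
ft_force: [-0.1, -0.3, -0.1]
finger_gap: 0.659
t 8.85 p [0.4913 0.3463 0.0234] o [176.65 -45.28  86.5 ] F [-0.1 -0.3 -0.1] g 61.9 q [  0.2  27.9 122.3  69.9  48.6 -52.4]
grasp pt [0.48938083 0.33294018 0.03676909]
```

View pics/w5.png

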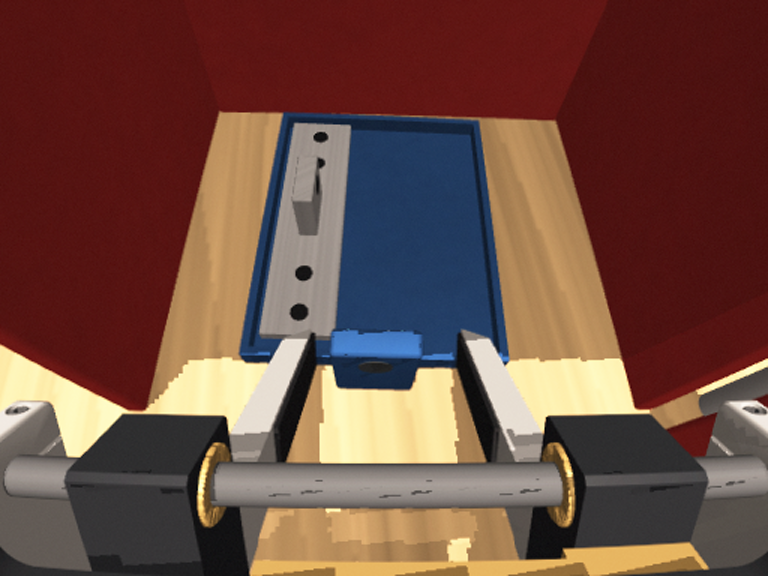

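View pics/t7.png

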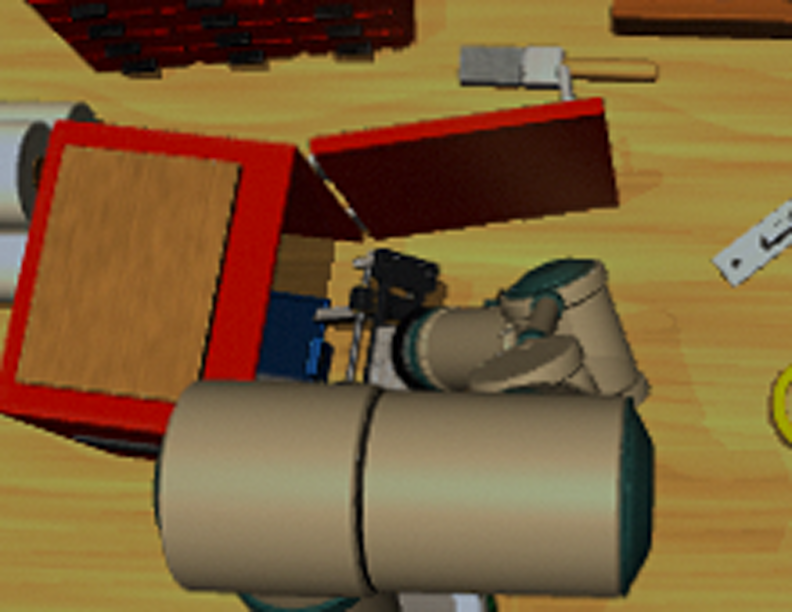

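```bash
python3 -m creep '[[30,0,0,0,0,0,0],[30,0,0,0,0,0,0],[30,0,0,0,0,0,0],[30,0,0,0,0,0,0],[30,0,0,0,0,0,0]]' 30; python3 - <<'E'
from h import *
s=st()
w=cam("wrist"); save(w,"w6",None,1.5)
E
```

```text
clock: 9.57
eef_pos: [0.4898, 0.3465, 0.0234]
orientation: [176.8, -45.3, 86.4]
ft_force: [-2.9, -3.3, 5.1]
finger_gap: 0.38
t 9.57 p [0.4898 0.3465 0.0234] o [176.82 -45.31  86.44] F [-2.9 -3.3  5.1] g 35.7 q [  0.2  27.9 122.3  69.8  48.7 -52.3]
```

View pics/w6.png

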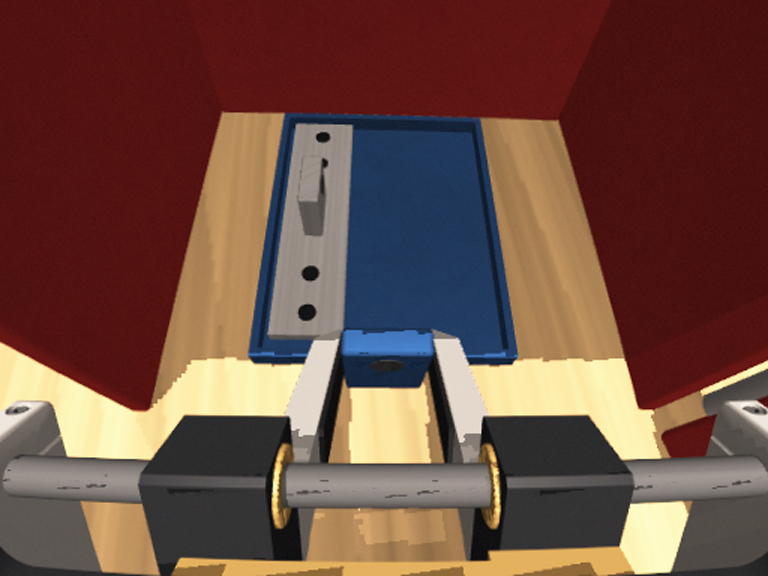

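```bash
python3 -m creep '[[30,-0.03,-0.3,0,0,0,0],[30,-0.08,-0.8,0,0,0,0],[30,-0.14,-1.5,0,0,0,0],[30,-0.22,-2.3,0,0,0,0],[30,-0.29,-3.1,0,0,0,0],[30,-0.37,-3.9,0,0,0,0],[30,-0.44,-4.7,0,0,0,0],[30,-0.51,-5.4,0,0,0,0],[30,-0.56,-5.9,0,0,0,0],[30,-0.59,-6.2,0,0,0,0],[30,-0.6,-6.4,0,0,0,0],[30,-0.6,-6.4,0,0,0,0]]' 30; python3 - <<'E'
from h import *
s=st()
w=cam("wrist"); save(w,"w7",None,1.5)
c=cam("side"); save(c,"s7",(80,60,330,260),3)
E
```

```text
clock: 11.12
eef_pos: [0.4663, 0.0896, 0.0233]
orientation: [176.8, -45.3, 86.5]
ft_force: [-0.9, -3.1, 3.9]
finger_gap: 0.383
t 11.12 p [0.4663 0.0896 0.0233] o [176.76 -45.25  86.46] F [-0.9 -3.1  3.9] g 36.0 q [-32.   28.3 121.2  47.1  62.7 -61.7]
```

View pics/w7.png

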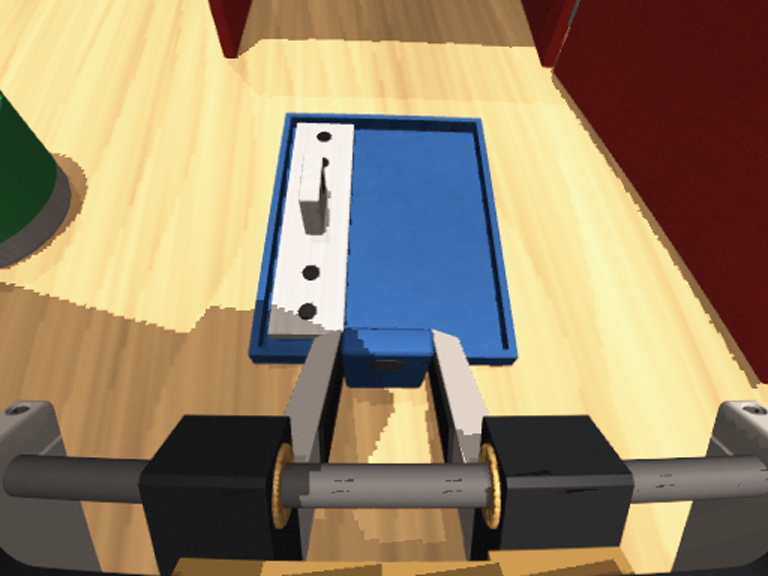

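View pics/s7.png

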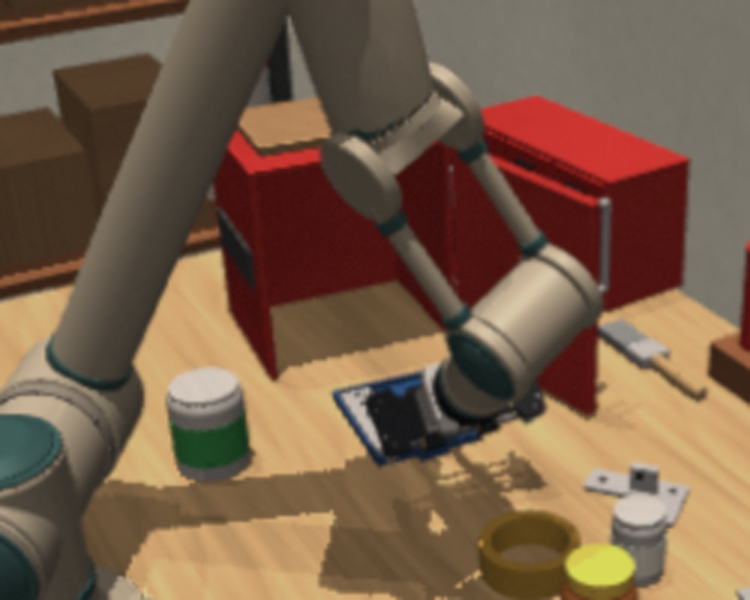

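```bash
python3 -m creep '[[60,0,0,0,0,0,0],[60,0,0,0,0,0,0],[60,0,0,0,0,0,0],[60,0,0,0,0,0,0],[60,-0.1,-0.7,0.7,0,0,0],[60,-0.2,-1.4,1.5,0,0,0],[60,-0.2,-1.6,2.7,-1.5,0.14,0],[60,-0.1,-1.4,4,-3,0.28,0],[60,0.2,-1.2,4.8,-4.5,0.42,0],[60,0.5,-0.8,5,-6,0.56,0],[60,0.6,-0.5,5,-7.5,0.7,0],[60,0.6,-0.5,5,-7.5,0.7,0]]' 30; python3 - <<'E'
from h import *
s=st()
w=cam("wrist"); save(w,"w8",None,1.5)
c=cam("top"); save(c,"t8",(60,110,280,280),3.6)
E
```

```text
clock: 12.72
eef_pos: [0.4901, 0.0744, 0.2237]
orientation: [178.0, -0.1, 86.5]
ft_force: [-0.7, 0.9, 0.1]
finger_gap: 0.642
t 12.72 p [0.4901 0.0744 0.2237] o [ 1.780e+02 -9.000e-02  8.652e+01] F [-0.7  0.9  0.1] g 60.3 q [ 0.6  7.1 95.  -0.1 75.8  4.1]
```

View pics/w8.png

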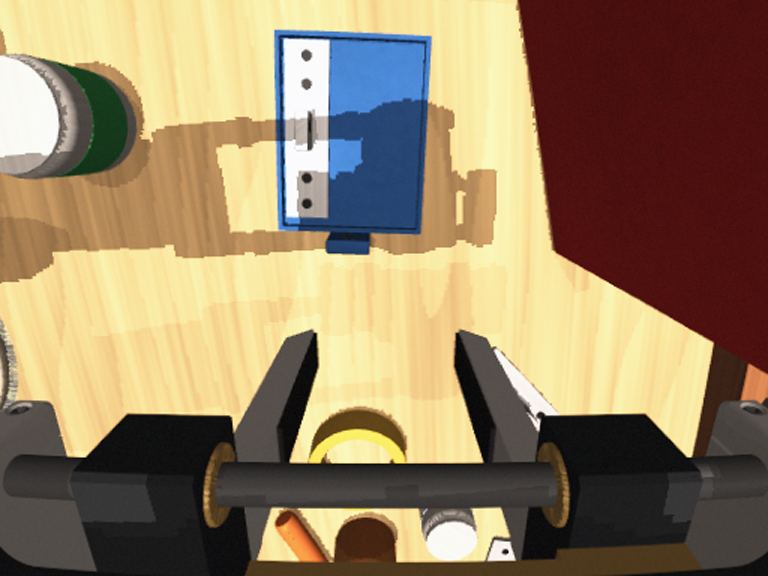

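View pics/t8.png

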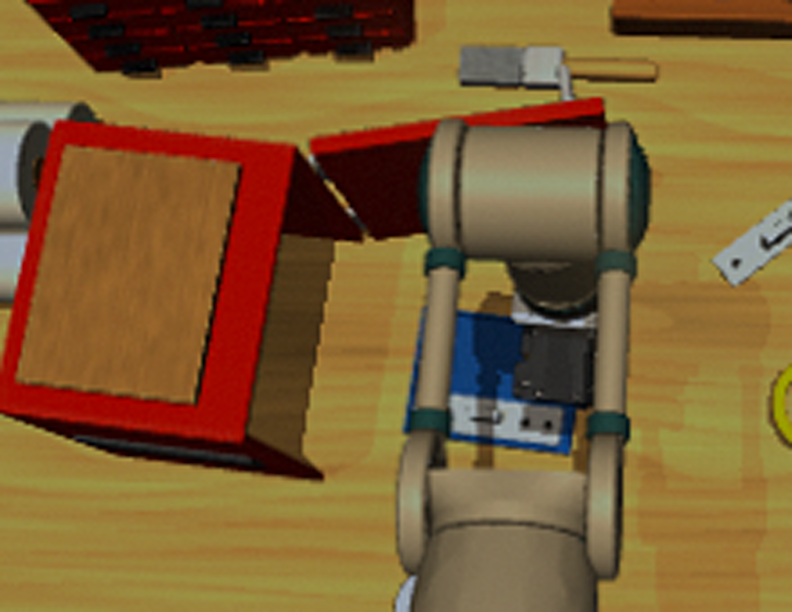

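```bash
python3 - <<'E'
from h import *
w=cam("wrist"); save(w,"w9",(175,10,300,180),4.5 if 0 else 3.5)
s=st()
hsv=cv2.cvtColor(w["pixels"],cv2.COLOR_RGB2HSV)
m=cv2.inRange(hsv,(100,90,30),(125,255,255))
m[160:]=0
m=cv2.morphologyEx(m,cv2.MORPH_CLOSE,np.ones((3,3)))
cs,_=cv2.findContours(m,cv2.RETR_EXTERNAL,cv2.CHAIN_APPROX_NONE)
k=max(cs,key=cv2.contourArea).reshape(-1,2); print(cv2.contourArea(k),k.min(0),k.max(0))
P=onz(w,k,.012)[:,:2]
# edges: rotate into rough tray frame, fit lines
for it in range(3):
    th=np.radians(84.5) if it==0 else th
    ex=np.array([np.cos(th),np.sin(th)]); ey=np.array([-ex[1],ex[0]])
    a=P@ex; b=P@ey
    out={}
    b0,b1=np.percentile(b,2),np.percentile(b,98); a1=a.max()
    L=np.abs(b-b.max())<.004; Rr=np.abs(b-b.min())<.004; B=np.abs(a-a.max())<.004
    for nm,S,(u,v) in [("+y",L,(a,b)),("-y",Rr,(a,b)),("back",B,(b,a))]:
        S=S&(np.abs(u-np.median(u[S]))<.06)
        p=np.polyfit(u[S],v[S],1); out[nm]=(S.sum(),np.round(p,4)); 
    print(np.degrees(th),out)
    th=th+ (out["+y"][1][0]+out["-y"][1][0]-out["back"][1][0])/3
for n in ("+y","-y","back"): print(n,out[n])
E
```

```text
t 12.88 p [0.4896 0.0692 0.2226] o [ 1.7815e+02 -6.0000e-02  8.5960e+01] F [ 0.4 -0.8 -0.4] g 59.7 q [ 0.   7.2 95.2 -0.1 75.8  4.1]
13371.0 [182  16] [286 159]
84.5 {'+y': (np.int64(101), array([-0.0026, -0.3933])), '-y': (np.int64(100), array([-0.007 , -0.5156])), 'back': (np.int64(101), array([-0.0029,  0.2939]))}
84.37203942575411 {'+y': (np.int64(101), array([-0.0004, -0.3933])), '-y': (np.int64(100), array([-0.0048, -0.5156])), 'back': (np.int64(101), array([-0.0051,  0.2939]))}
84.37012956643702 {'+y': (np.int64(101), array([-3.000e-04, -3.933e-01])), '-y': (np.int64(100), array([-0.0047, -0.5156])), 'back': (np.int64(101), array([-0.0051,  0.2939]))}
+y (np.int64(101), array([-3.000e-04, -3.933e-01]))
-y (np.int64(100), array([-0.0047, -0.5156]))
back (np.int64(101), array([-0.0051,  0.2939]))
```

View pics/w9.png

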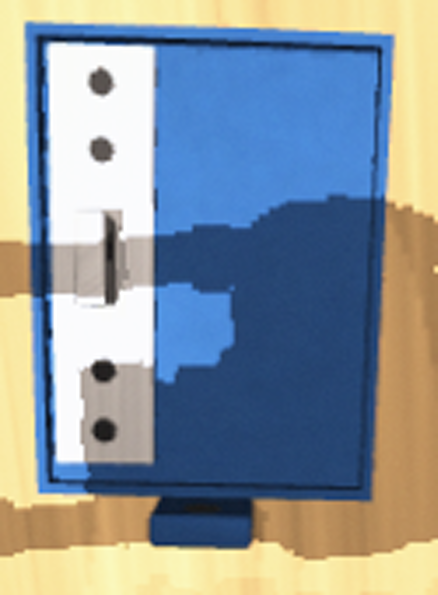

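```bash
python3 -m creep '[[40,0,-0.3,0,0,0,-1.7],[40,0.3,-0.7,0,0,0,-3.4],[40,0.6,-1.1,0,0,0,-5.1],[40,1,-1.5,0,0,0,-6.8],[40,1.4,-1.9,0,0,0,-8.5],[40,1.8,-2.3,0,0,0,-10.2],[40,2.2,-2.7,0,0,0,-11.9],[40,2.6,-3.1,-0.2,0,0,-13.6],[40,2.9,-3.5,-0.6,0,0,-15.3],[40,3.2,-3.9,-1,0,0,-17],[40,3.3,-4.2,-1.4,0,0,-18.7],[40,3.3,-4.2,-1.5,0,0,-20.4]]'; python3 - <<'E'
from h import *
s=st(); print((-50.5-s["orientation"][2])/6)
E
```

```text
clock: 14.38
eef_pos: [0.6198, -0.1031, 0.1602]
orientation: [178.1, 0.2, -37.1]
ft_force: [0.2, -0.1, 0.0]
finger_gap: 0.427
t 14.38 p [ 0.6198 -0.1031  0.1602] o [178.07   0.18 -37.15] F [ 0.2 -0.1  0. ] g 40.1 q [-14.7  22.5  82.6  -1.8  75.8 112.9]
-2.2250821877140083
```

```bash
cat >> h.py <<'E'
def need(p,yaw,roll=180,pitch=0):
    s=st(); Rt=Rn.from_euler("xyz",[roll,pitch,yaw],degrees=True); Rc=Rn.from_euler("xyz",s["orientation"],degrees=True)
    print("shift",np.round((np.array(p)-s["eef_pos"])/.04,2),"turn",np.round(np.degrees((Rt*Rc.inv()).as_rotvec())/6,2))
E
python3 - <<'E'
from h import *
need((.622,-.1,.16),-50.5)
E
```

```text
t 14.38 p [ 0.6198 -0.1031  0.1602] o [178.07   0.18 -37.15] F [ 0.2 -0.1  0. ] g 40.1 q [-14.7  22.5  82.6  -1.8  75.8 112.9]
shift [ 0.06  0.08 -0.01] turn [ 0.21 -0.24 -2.23]
```

```bash
python3 -m creep '[[40,0.06,0.08,0,0.1,-0.12,-1.1],[40,0.06,0.08,0,0.21,-0.24,-2.23],[40,0.06,0.08,0,0.21,-0.24,-2.23]]'; python3 - <<'E'
from h import *
s=st()
w=cam("wrist"); save(w,"w10",None,1.5)
E
```

```text
clock: 14.75
eef_pos: [0.6208, -0.1031, 0.1595]
orientation: [179.9, 0.1, -50.7]
ft_force: [0.5, -0.1, -0.5]
finger_gap: 0.425
t 14.75 p [ 0.6208 -0.1031  0.1595] o [ 1.7993e+02  1.1000e-01 -5.0750e+01] F [ 0.5 -0.1 -0.5] g 40.0 q [-15.8  22.1  83.4   0.   74.7 125. ]
```

View pics/w10.png

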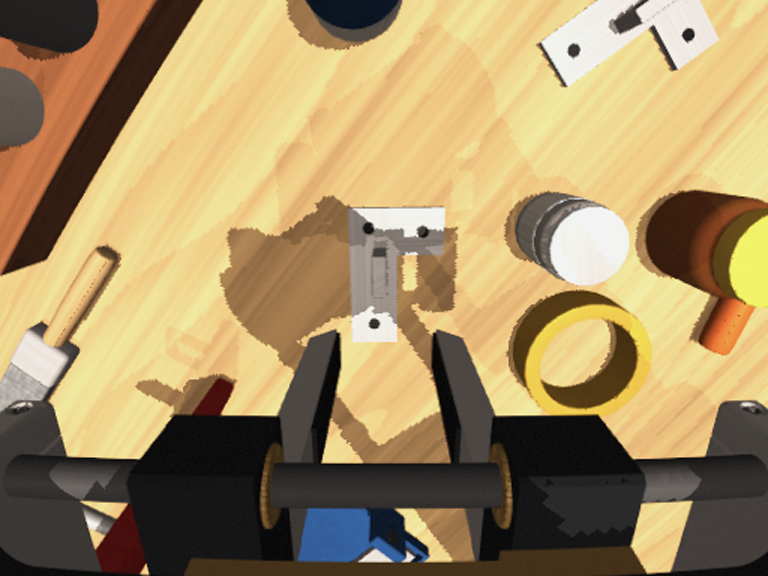

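```bash
python3 - <<'E'
from h import *
w=cam("wrist"); save(w,"w11",(220,125,310,240),5)
E
```

```text
(no output)
```

View pics/w11.png

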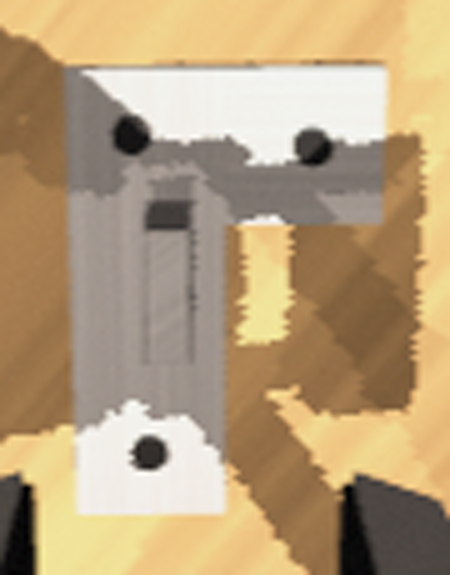

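```bash
cat >> h.py <<'E'
M=np.array([(-45,-23),(63,-23),(63,13),(-9,13),(-9,49),(-45,49)])/1000.
def fit2(Mo,Q):
    Q=Q[:,:2]; a=Mo-Mo.mean(0); b=Q-Q.mean(0)
    th=np.arctan2((a[:,0]*b[:,1]-a[:,1]*b[:,0]).sum(),(a*b).sum())
    R=np.array([[np.cos(th),-np.sin(th)],[np.sin(th),np.cos(th)]]); t=Q.mean(0)-R@Mo.mean(0)
    print("pos",np.round(t,4),"yaw",round(np.degrees(th),2),"res mm",np.round((Mo@R.T+t-Q)*1e3,1).tolist()); return t,np.degrees(th)
E
python3 - <<'E'
from h import *
w=cam("wrist")
px=np.array([(66,66),(77,514),(226,514),(224,222),(384,222),(388,66)])/5+[220,125]-0.4
t,y=fit2(M,onz(w,px,.006))
l=np.array([(147,205),(191,205),(191,230),(144,230)])/5+[220,125]-.4
print("lug top",onz(w,l,.036).round(4))
need((t[0],t[1],.0125),y-180)
E
```

```text
pos [ 0.6234 -0.0985] yaw 129.58 res mm [[0.2, 0.3], [0.0, -0.1], [0.3, -0.1], [-0.6, -0.0], [-0.0, 0.2], [0.1, -0.3]]
lug top [[ 0.6394 -0.1112  0.036 ]
 [ 0.6323 -0.1169  0.036 ]
 [ 0.6289 -0.1128  0.036 ]
 [ 0.6365 -0.1066  0.036 ]]
t 14.9 p [ 0.6217 -0.1014  0.16  ] o [ 1.7996e+02  5.0000e-02 -5.0590e+01] F [-0.9 -0.1  0.6] g 39.8 q [-15.6  22.1  83.3  -0.   74.7 125. ]
shift [ 0.04  0.07 -3.69] turn [-0.   -0.01  0.03]
```

```bash
python3 -m creep '[[30,0.04,0.07,-1.3,0,0,0],[30,0.04,0.07,-2.6,0,0,0],[30,0.04,0.07,-3.4,0,0,0],[30,0.04,0.07,-3.69,0,0,0],[30,0.04,0.07,-3.69,0,0,0],[4,0.04,0.07,-3.69,0,0,0],[4,0.04,0.07,-3.69,0,0,0],[4,0.04,0.07,-3.69,0,0,0],[4,0.04,0.07,-3.69,0,0,0],[4,0.04,0.07,-3.69,0,0,0]]' 40; python3 - <<'E'
from h import *
s=st()
E
```

```text
clock: 16.15
eef_pos: [0.6241, -0.099, 0.0138]
orientation: [-180.0, -0.1, -50.6]
ft_force: [-1.5, -0.1, 6.3]
finger_gap: 0.104
t 16.15 p [ 0.6241 -0.099   0.0138] o [-1.7998e+02 -7.0000e-02 -5.0570e+01] F [-1.5 -0.1  6.3] g 9.7 q [-15.3  29.4  93.9  -0.   56.7 125.3]
```

```bash
python3 -m creep '[[4,0,0,0.8,0,0,0],[4,-0.3,0.2,1.6,0,0,1.4],[4,-0.8,0.7,2,0,0,3.1],[4,-1.4,1.2,2.2,0,0,4.8],[4,-2,1.7,2.2,0,0,6.5],[4,-2.6,2.3,2.2,0,0,8.2],[4,-3.1,2.9,2.2,0,0,9.9],[4,-3.4,3.6,2.2,0,0,11.6],[4,-3.6,4.3,2.2,0,0,13.3],[4,-3.6,5,2.2,0,0,15],[4,-3.6,5.7,2.2,0,0,16.7],[4,-3.6,6.4,2.2,0,0,18.4]]' 40; python3 - <<'E'
from h import *
need((.4796,.1969,.085),84.37)
E
```

```text
clock: 17.65
eef_pos: [0.4793, 0.1579, 0.1014]
orientation: [-179.9, -0.0, 60.2]
ft_force: [-0.1, -0.7, -2.9]
finger_gap: 0.103
t 17.65 p [0.4793 0.1579 0.1014] o [-1.7993e+02 -4.0000e-02  6.0160e+01] F [-0.1 -0.7 -2.9] g 9.6 q [1.030e+01 1.460e+01 1.039e+02 1.000e-01 6.150e+01 4.010e+01]
shift [ 0.01  0.98 -0.41] turn [-0.01 -0.01  4.03]
```

```bash
python3 -m creep '[[4,0,0.3,-0.1,0,0,1.5],[4,0,0.7,-0.3,0,0,3],[4,0,0.98,-0.4,0,0,4],[4,0,0.98,-0.4,0,0,4],[4,0,0.98,-0.4,0,0,4]]' 40; python3 - <<'E'
from h import *
need((.4796,.1969,.085),84.37)
w=cam("wrist"); save(w,"w12",None,1.5); np.save("w12.npy",w["pixels"])
E
```

```text
clock: 18.27
eef_pos: [0.4791, 0.1967, 0.0853]
orientation: [-179.9, -0.0, 84.1]
ft_force: [-0.4, -1.3, -3.1]
finger_gap: 0.1
t 18.27 p [0.4791 0.1967 0.0853] o [-1.7991e+02 -2.0000e-02  8.4080e+01] F [-0.4 -1.3 -3.1] g 9.4 q [1.460e+01 1.670e+01 1.036e+02 1.000e-01 5.980e+01 2.050e+01]
shift [ 0.01  0.   -0.01] turn [-0.   -0.02  0.05]
```

View pics/w12.png

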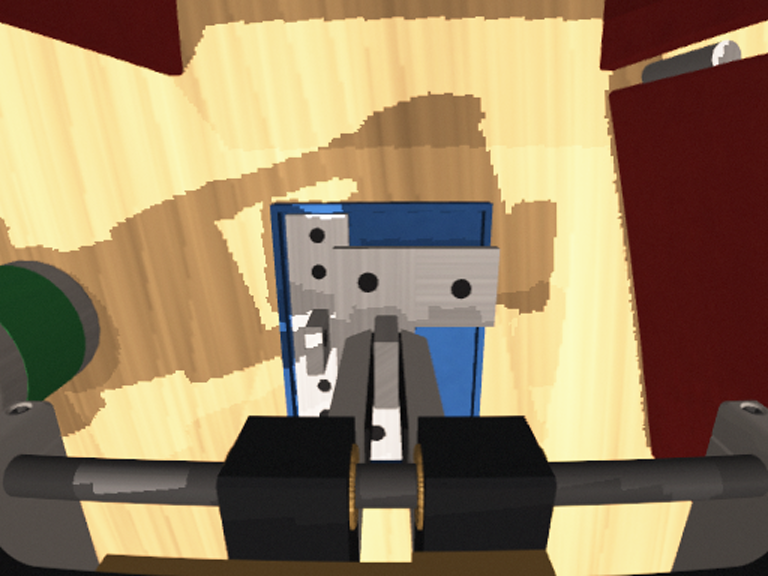

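```bash
python3 - <<'E'
from h import *
im=np.load("w12.npy"); c={"pixels":im}; save(c,"w13",(170,125,345,290),4.5)
E
```

```text
(no output)
```

View pics/w13.png

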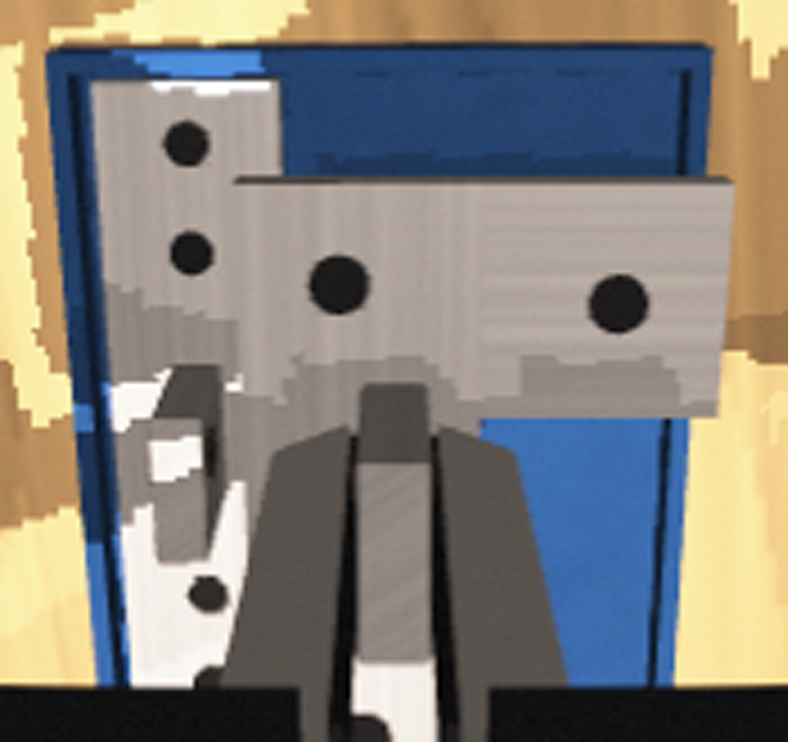

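```bash
python3 - <<'E'
from h import *
w=cam("wrist"); s=st()
g=lambda L:np.array(L)/4.5+[170,125]-.4
zt=s["eef_pos"][2]-.0138+.006
Q=onz(w,g([(234,184),(732,185),(716,415)]),zt)
t,y=fit2(np.array([(-45,-23),(-45,49),(-9,49)])/1e3,Q)
T=onz(w,g([(47,45),(713,45),(97,686),(674,686)]),.012)[:,:2]; print("tray pts",T.round(4))
ex=(T[0]-T[2])/np.linalg.norm(T[0]-T[2])+(T[1]-T[3])/np.linalg.norm(T[1]-T[3]); print("side dirs",[np.degrees(np.arctan2(*(a-b)[::-1])).round(2) for a,b in((T[0],T[2]),(T[1],T[3]))],"back dir",np.degrees(np.arctan2(*(T[0]-T[1])[::-1])).round(2),"width",np.linalg.norm(T[0]-T[1]))
ang=np.degrees(np.arctan2(ex[1],ex[0])); bd=np.degrees(np.arctan2(*(T[0]-T[1])[::-1]))-90; th=np.radians((ang+bd)/2); print("tray yaw",np.degrees(th))
ex=np.array([np.cos(th),np.sin(th)]);ey=np.array([-ex[1],ex[0]])
back=(T[0]+T[1])/2; mid=(T@ey); cy=(mid[0]+mid[1]+mid[2]+mid[3])/4
ctr=ex*(back@ex-.081)+ey*cy; print("ctr",ctr)
S=onz(w,g([(92,82),(279,82),(282,175)]),.009)[:,:2]; print("strip in tray",((S-ctr)@np.c_[ex,ey]*1e3).round(1))
print("lug in tray mm",((t-ctr)@np.c_[ex,ey]*1e3).round(1),"tcp in tray",((s["eef_pos"][:2]-ctr)@np.c_[ex,ey]*1e3).round(1))
tg=ctr+.0285*ex-.0035*ey; d=tg-t; print("move",(d/.04).round(3),"turn",(np.degrees(th)+180-y+180)%360-180)
E
```

```text
t 18.38 p [0.4794 0.1967 0.0855] o [-1.7993e+02 -3.0000e-02  8.4080e+01] F [-0.5  0.  -2.5] g 9.8 q [1.460e+01 1.660e+01 1.036e+02 1.000e-01 5.980e+01 2.050e+01]
pos [0.4785 0.1953] yaw -95.93 res mm [[-0.7, 0.2], [0.5, 0.3], [0.3, -0.5]]
tray pts [[0.4202 0.2589]
 [0.5442 0.2459]
 [0.4062 0.1217]
 [0.531  0.1087]]
side dirs [np.float64(84.16), np.float64(84.5)] back dir 173.99 width 0.1246847114482315
tray yaw 84.15904597949813
ctr [0.4741839  0.17180431]
strip in tray [[73.8 55.2]
 [73.6 19.4]
 [55.5 19.3]]
lug in tray mm [23.8 -1.9] tcp in tray [25.3 -2.6]
move [0.052 0.113] turn 0.09116362993177063
```

```bash
python3 -m creep '[[4,0.11,0.09,-0.5,0,0,0],[4,0.11,0.09,-1,0,0,0],[4,0.11,0.09,-1.36,0,0,0],[4,0.11,0.09,-1.36,0,0,0],[4,0.11,0.09,-1.36,0,0,0]]' 40; python3 - <<'E'
from h import *
s=st()
w=cam("wrist"); save(w,"w14",(130,110,345,290),3.6); np.save("w14.npy",w["pixels"])
E
```

```text
clock: 19.0
eef_pos: [0.4843, 0.2003, 0.0317]
orientation: [-180.0, -0.1, 84.1]
ft_force: [0.9, 0.1, -1.9]
finger_gap: 0.109
t 19.0 p [0.4843 0.2003 0.0317] o [-1.7999e+02 -6.0000e-02  8.4060e+01] F [ 0.9  0.1 -1.9] g 10.3 q [1.480e+01 2.060e+01 1.068e+02 1.000e-01 5.250e+01 2.070e+01]
```

View pics/w14.png

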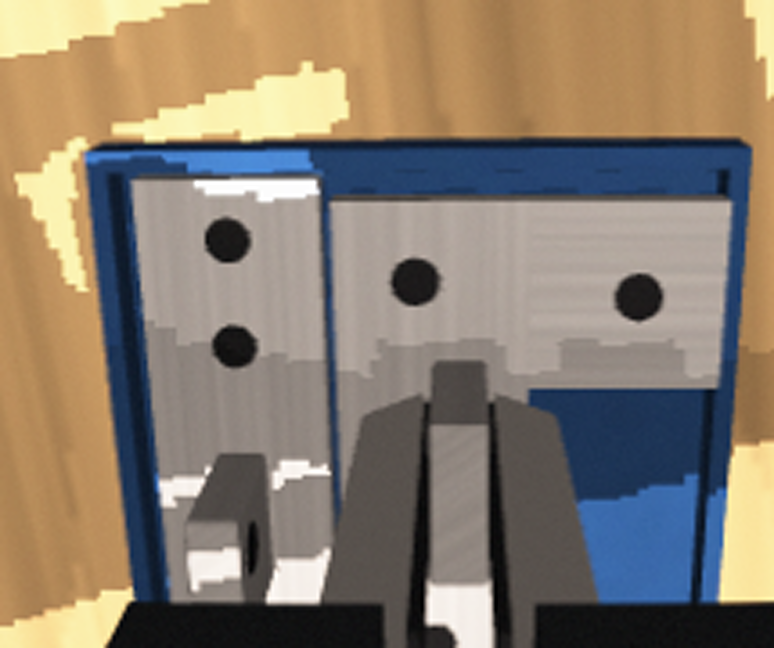

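```bash
python3 - <<'E'
from h import *
w=cam("wrist"); s=st()
g=lambda L:np.array(L)/3.6+[130,110]-.4
zt=s["eef_pos"][2]-.0138+.006
Q=onz(w,g([(331,200),(732,200),(718,389)]),zt)
t,y=fit2(np.array([(-45,-23),(-45,49),(-9,49)])/1e3,Q)
T=onz(w,g([(87,147),(750,144),(137,602),(712,602)]),.012)[:,:2]; 
ex=(T[0]-T[2])/np.linalg.norm(T[0]-T[2])+(T[1]-T[3])/np.linalg.norm(T[1]-T[3]); print("side dirs",[np.degrees(np.arctan2(*(a-b)[::-1])).round(2) for a,b in((T[0],T[2]),(T[1],T[3]))],"back dir",np.degrees(np.arctan2(*(T[0]-T[1])[::-1])).round(2),"width",np.linalg.norm(T[0]-T[1]))
ang=np.degrees(np.arctan2(ex[1],ex[0])); bd=np.degrees(np.arctan2(*(T[0]-T[1])[::-1]))-90; th=np.radians((ang+bd)/2); print("tray yaw",np.degrees(th))
ex=np.array([np.cos(th),np.sin(th)]);ey=np.array([-ex[1],ex[0]])
back=(T[0]+T[1])/2; cy=(T@ey).mean()
ctr=ex*(back@ex-.081)+ey*cy; print("ctr",ctr)
F=np.c_[ex,ey]
S=onz(w,g([(132,179),(322,179),(333,480)]),.009)[:,:2]; print("strip in tray",((S-ctr)@F*1e3).round(1))
print("plate corners",((Q[:,:2]-ctr)@F*1e3).round(1))
print("lug in tray mm",((t-ctr)@F*1e3).round(1),"tcp in tray",((s["eef_pos"][:2]-ctr)@F*1e3).round(1),"yaw rel",y-np.degrees(th))
E
```

```text
t 19.1 p [0.4845 0.2004 0.0319] o [ 1.7998e+02 -7.0000e-02  8.4070e+01] F [ 0.2  0.1 -2.7] g 9.7 q [1.480e+01 2.060e+01 1.068e+02 1.000e-01 5.250e+01 2.070e+01]
pos [0.4839 0.199 ] yaw -96.15 res mm [[-0.4, 0.1], [0.3, -0.1], [0.2, 0.0]]
side dirs [np.float64(84.38), np.float64(83.86)] back dir 174.2 width 0.12412654409131785
tray yaw 84.16130280635576
ctr [0.47375387 0.17176514]
strip in tray [[74.2 54.9]
 [74.  18.4]
 [10.6 18.7]]
plate corners [[ 73.1  15. ]
 [ 73.  -56.2]
 [ 36.8 -56.1]]
lug in tray mm [28.1 -7.3] tcp in tray [29.6 -7.8] yaw rel -180.31378368097077
```

```bash
python3 -m creep '[[4,0,0,-0.1,0,0,0],[4,0,0,-0.2,0,0,0],[4,0,0,-0.3,0,0,0],[4,0,0,-0.38,0,0,0],[4,0,0,-0.4,0,0,0],[4,0,0,-0.4,0,0,0]]' 40; python3 - <<'E'
from h import *
s=st()
w=cam("wrist"); save(w,"w15",(130,110,345,290),3.6); np.save("w15.npy",w["pixels"])
E
```

```text
clock: 19.85
eef_pos: [0.4843, 0.2004, 0.0168]
orientation: [180.0, -0.1, 84.1]
ft_force: [-3.1, -1.3, 6.7]
finger_gap: 0.105
t 19.85 p [0.4843 0.2004 0.0168] o [ 1.7998e+02 -7.0000e-02  8.4080e+01] F [-3.1 -1.3  6.7] g 9.9 q [1.480e+01 2.170e+01 1.078e+02 1.000e-01 5.040e+01 2.070e+01]
```

View pics/w15.png

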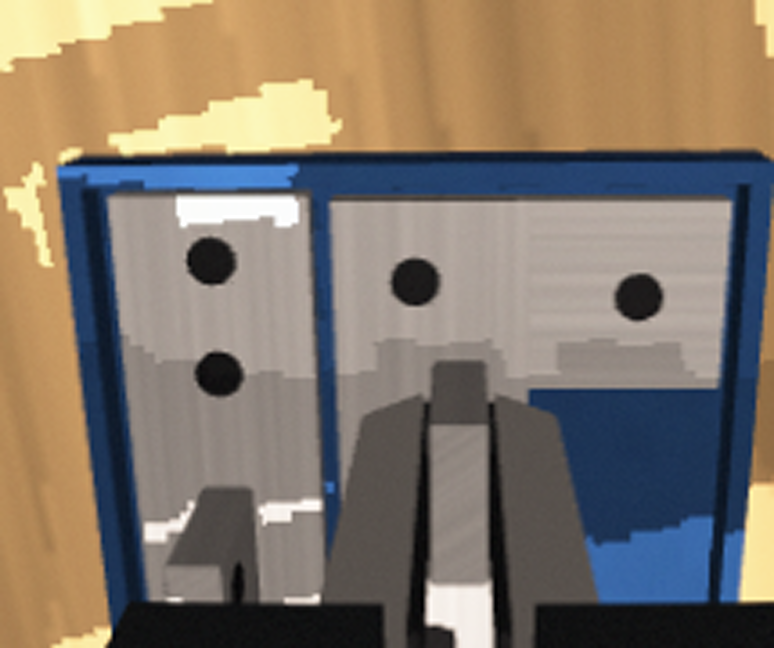

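```bash
python3 -m creep '[[4,0,0,0.02,0,0,0],[4,-0.05,0.005,0.02,0,0,0],[4,-0.1,0.01,0.02,0,0,0],[4,-0.12,0.012,0.02,0,0,0],[4,-0.12,0.012,0.02,0,0,0],[4,-0.12,0.012,0,0,0,0],[4,-0.12,0.012,-0.01,0,0,0]]' 40; python3 - <<'E'
from h import *
s=st()
w=cam("wrist"); save(w,"w16",(130,110,345,290),3.6); np.save("w15.npy",w["pixels"])
E
```

```text
clock: 20.78
eef_pos: [0.4797, 0.2009, 0.0168]
orientation: [180.0, -0.1, 84.1]
ft_force: [0.2, -0.5, 3.9]
finger_gap: 0.105
t 20.77 p [0.4797 0.2009 0.0168] o [ 1.7996e+02 -7.0000e-02  8.4080e+01] F [ 0.2 -0.5  3.9] g 9.8 q [1.500e+01 2.140e+01 1.084e+02 1.000e-01 5.020e+01 2.090e+01]
```

View pics/w16.png

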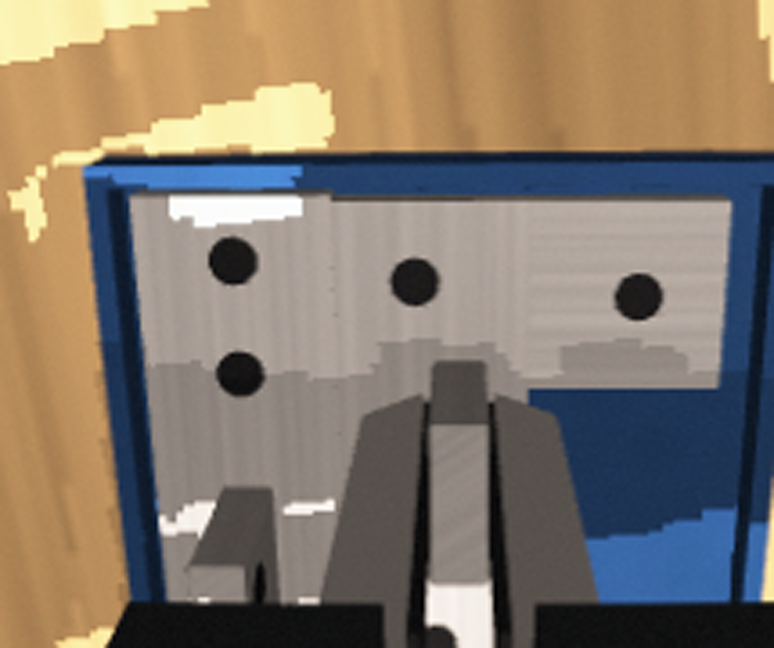

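```bash
python3 -m creep '[[22,0,0,0,0,0,0],[22,0,0,0,0,0,0],[22,0,0,0,0,0,0],[22,0,0,0.5,0,0,0],[22,0,0,1.2,0,0,0],[30,0,0,2.2,0,0,0],[30,0.1,-1,3,0,0,0],[30,0.4,-2.2,3.2,0,0,0],[30,0.8,-3.6,3.4,0,0,0],[30,1.2,-5,3.4,0,0,0],[30,1.5,-6.4,3.4,0,0,0],[30,1.8,-7.8,3.4,0,0,0]]' 40; python3 - <<'E'
from h import *
w=cam("wrist"); save(w,"w17",None,1.5)
need((.6,-.3495,.16),76.2)
c=cam("top"); save(c,"t17",(60,110,420,300),2.2)
E
```

```text
clock: 22.32
eef_pos: [0.5519, -0.1129, 0.1528]
orientation: [179.9, -0.1, 84.1]
ft_force: [0.2, 0.8, -0.1]
finger_gap: 0.318
t 22.38 p [ 0.5541 -0.1208  0.1527] o [179.76   0.34  83.89] F [ 2.3 -3.7 -0.1] g 29.9 q [-19.1  16.9  92.3  -0.3  70.4 -12.9]
shift [ 1.15 -5.72  0.18] turn [ 0.06  0.03 -1.28]
```

View pics/t17.png

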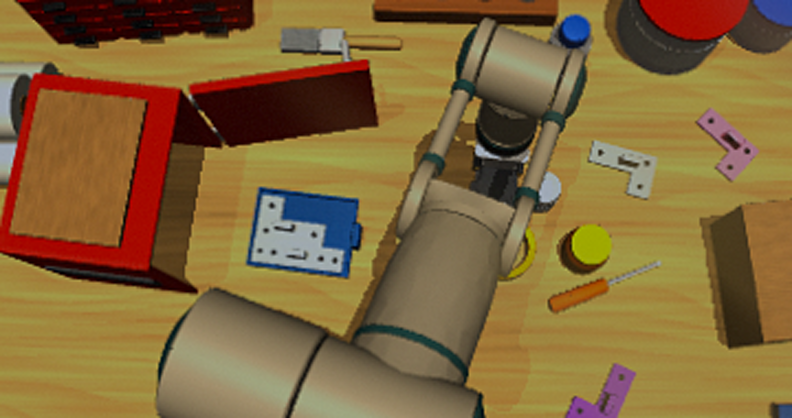

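```bash
python3 -m creep '[[30,0.2,-1.2,0.1,0,0,-0.3],[30,0.5,-2.6,0.18,0,0,-0.6],[30,0.8,-4,0.18,0,0,-0.9],[30,1.1,-5.2,0.18,0.06,0.03,-1.28],[30,1.15,-5.72,0.18,0.06,0.03,-1.28],[30,1.15,-5.72,0.18,0.06,0.03,-1.28]]' 40; python3 - <<'E'
from h import *
s=st()
w=cam("wrist"); save(w,"w18",None,1.5); save(w,"w18c",(220,125,310,240),5)
E
```

```text
clock: 23.18
eef_pos: [0.5987, -0.3454, 0.159]
orientation: [-179.8, -0.3, 76.0]
ft_force: [-0.1, 1.3, -0.5]
finger_gap: 0.316
t 23.18 p [ 0.5987 -0.3454  0.159 ] o [-179.81   -0.3    76.04] F [-0.1  1.3 -0.5] g 29.7 q [-35.9  27.4  74.5   0.2  78.3 -22. ]
```

View pics/w18.png

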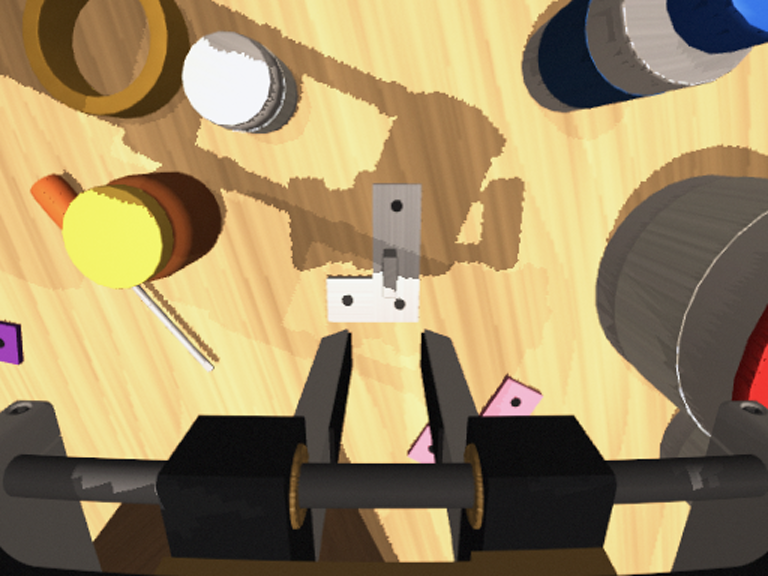

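View pics/w18c.png

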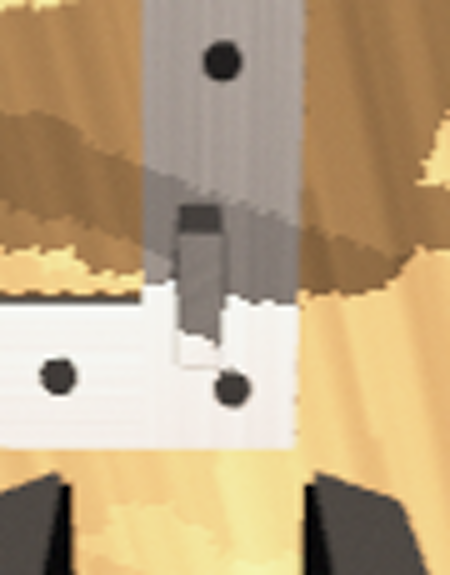

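```bash
python3 - <<'E'
from h import *
w=cam("wrist"); save(w,"w19",(205,110,295,225),5)
s=st()
E
```

```text
t 23.27 p [ 0.5987 -0.3434  0.1596] o [-179.82   -0.33   76.15] F [0.3 0.3 0.3] g 29.8 q [-35.7  27.3  74.6   0.2  78.3 -21.9]
```

View pics/w19.png

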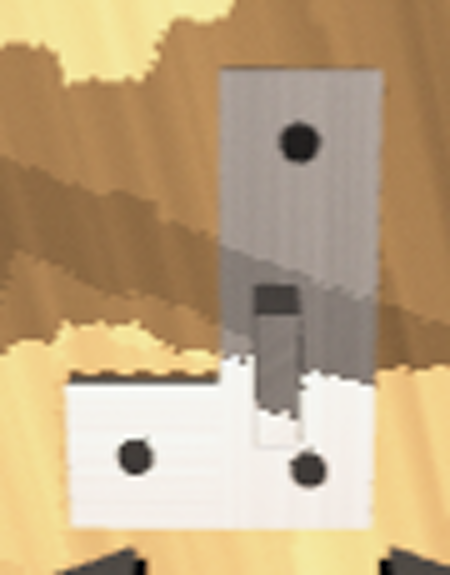

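```bash
python3 - <<'E'
from h import *
w=cam("wrist")
px=np.array([(371,528),(383,70),(219,70),(220,382),(68,382),(71,527)])/5+[205,110]-0.4
t,y=fit2(M,onz(w,px,.006))
need((t[0],t[1],.0125),y)
E
```

```text
pos [ 0.6006 -0.3471] yaw 75.84 res mm [[0.1, -0.2], [0.2, 0.3], [0.2, 0.4], [0.0, -0.4], [-0.5, -0.0], [-0.0, -0.1]]
t 23.32 p [ 0.5988 -0.3432  0.1599] o [-179.84   -0.31   76.18] F [ 0.5 -0.6 -0.7] g 30.0 q [-35.7  27.3  74.6   0.2  78.3 -21.9]
shift [ 0.04 -0.1  -3.68] turn [-0.06 -0.01 -0.06]
```

```bash
python3 -m creep '[[30,0.04,-0.1,-1.3,-0.06,0,-0.06],[30,0.04,-0.1,-2.6,-0.06,0,-0.06],[30,0.04,-0.1,-3.4,-0.06,0,-0.06],[30,0.04,-0.1,-3.68,-0.06,0,-0.06],[30,0.04,-0.1,-3.68,-0.06,0,-0.06],[4,0.04,-0.1,-3.68,-0.06,0,-0.06],[4,0.04,-0.1,-3.68,-0.06,0,-0.06],[4,0.04,-0.1,-3.68,-0.06,0,-0.06],[4,0.04,-0.1,-3.68,-0.06,0,-0.06],[4,0.04,-0.1,-3.68,-0.06,0,-0.06]]' 40; python3 - <<'E'
from h import *
s=st()
E
```

```text
clock: 24.58
eef_pos: [0.6007, -0.3476, 0.0142]
orientation: [180.0, 0.1, 75.8]
ft_force: [-2.1, 0.2, 5.8]
finger_gap: 0.103
t 24.57 p [ 0.6007 -0.3476  0.0142] o [1.7999e+02 8.0000e-02 7.5820e+01] F [-2.1  0.2  5.8] g 9.7 q [-35.8  33.8  85.   -0.1  61.2 -21.5]
```

```bash
python3 -m creep '[[4,0,0,1,0,0,0],[4,0,0,2.2,0,0,0.2],[4,0,0.6,3,0,0,0.4],[4,-0.1,1.6,3.1,0,0,0.6],[4,-0.4,2.9,3.1,0,0,0.8],[4,-0.7,4.2,3.1,0,0,1],[4,-1,5.5,3.1,0,0,1.2],[4,-1.3,6.8,3.1,0,0,1.39],[4,-1.7,8.1,3.1,0,0,1.39],[4,-2,9.4,3,0,0,1.39],[4,-2.3,10.6,2.6,0,0,1.39],[4,-2.42,11.6,2.2,0,0,1.39]]' 40; python3 - <<'E'
from h import *
need((.5037,.1401,.0859),84.16)
E
```

```text
clock: 26.08
eef_pos: [0.5025, 0.1181, 0.1016]
orientation: [-180.0, 0.1, 84.2]
ft_force: [0.7, 0.2, -4.8]
finger_gap: 0.101
t 26.07 p [0.5025 0.1181 0.1016] o [-1.7998e+02  6.0000e-02  8.4180e+01] F [ 0.7  0.2 -4.8] g 9.5 q [ 5.500e+00  1.550e+01  1.025e+02 -1.000e-01  6.200e+01  1.140e+01]
shift [ 0.03  0.55 -0.39] turn [ 0.01 -0.   -0.  ]
```

```bash
python3 -m creep '[[4,0.03,0.3,-0.1,0,0,0],[4,0.03,0.55,-0.3,0,0,0],[4,0.03,0.55,-0.39,0,0,0],[4,0.03,0.55,-0.39,0,0,0]]' 40; python3 - <<'E'
from h import *
s=st()
w=cam("wrist"); save(w,"w20",(150,60,370,290),2.6 if 0 else 2.6); np.save("w20.npy",w["pixels"])
E
```

```text
clock: 26.58
eef_pos: [0.5039, 0.1391, 0.0858]
orientation: [-180.0, 0.1, 84.1]
ft_force: [-0.6, -0.9, -2.9]
finger_gap: 0.101
t 26.57 p [0.5039 0.1391 0.0858] o [-1.7996e+02  1.0000e-01  8.4120e+01] F [-0.6 -0.9 -2.9] g 9.5 q [ 7.90e+00  1.70e+01  1.03e+02 -1.00e-01  6.01e+01  1.38e+01]
```

View pics/w20.png

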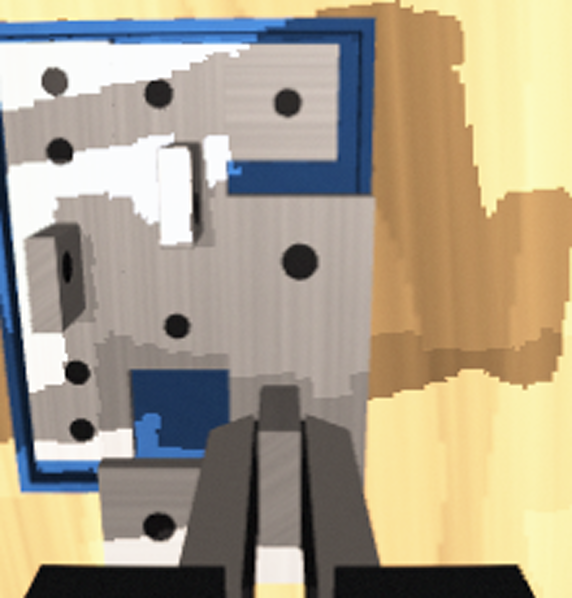

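```bash
python3 - <<'E'
from h import *
im=np.load("w20.npy"); c={"pixels":im}; save(c,"w21",(225,60,300,145),7); save(c,"w22",(150,195,240,255),7)
E
```

```text
(no output)
```

View pics/w21.png

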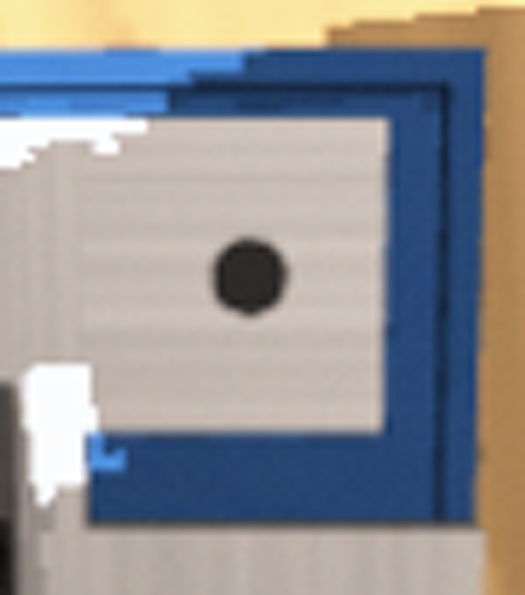

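View pics/w22.png

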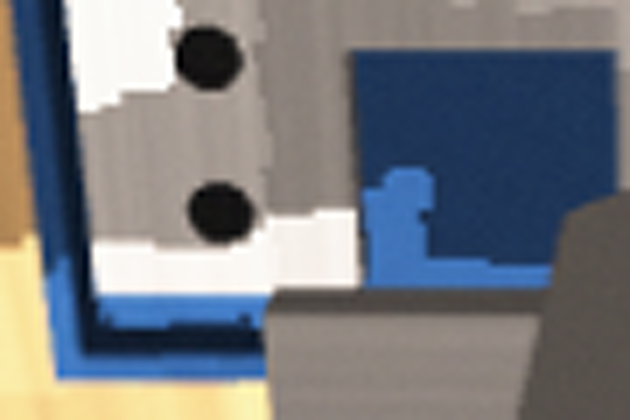

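```bash
python3 - <<'E'
from h import *
w=cam("wrist"); s=st()
a=lambda L:np.array(L)/7+[225,60]-.43
b=lambda L:np.array(L)/7+[150,195]-.43
zt=s["eef_pos"][2]-.0142+.006
Tb=onz(w,a([(485,47),(473,520)]),.012)[:,:2]; Tf=onz(w,b([(58,380),(20,50)]),.012)[:,:2]
# corners diag: back-right (+81,-63), front-left (-81,+63)
d=Tb[0]-Tf[0]; print("diag",np.linalg.norm(d),"exp",np.hypot(.162,.126)); th=np.arctan2(d[1],d[0])-np.arctan2(-.126,.162); print("yaw diag",np.degrees(th),"sides",[np.degrees(np.arctan2(*(p[::-1]))) for p in (Tb[0]-Tb[1],Tf[1]-Tf[0])])
ctr=(Tb[0]+Tf[0])/2; ex=np.array([np.cos(th),np.sin(th)]);ey=np.array([-ex[1],ex[0]]);F=np.c_[ex,ey]; print("ctr",ctr)
L=lambda Q:((Q[:,:2]-ctr)@F*1e3).round(1)
print("L2 foot (far -y),(near -y),inner",L(onz(w,a([(388,118),(383,433),(90,433)]),.009)))
print("L2 limb end edge y..., strip edge, strip near end",L(onz(w,b([(600,50),(355,55),(360,290),(92,295)]),.009)))
print("inner wall right rim",L(onz(w,a([(450,90),(438,500)]),.012)))
H=onz(w,np.r_[a([(485,526)]),b([(614,100)]),b([(267,313)])],zt); print("held (63,-23), edge y13, (-9,49):",L(H))
print("tcp",L(s["eef_pos"][None,:]))
print("world->need: ex",ex)
E
```

```text
t 26.68 p [0.5042 0.1392 0.0862] o [1.7999e+02 8.0000e-02 8.4110e+01] F [ 0.1 -0.  -2.1] g 9.6 q [ 7.90e+00  1.70e+01  1.03e+02 -1.00e-01  6.01e+01  1.38e+01]
diag 0.20361150731808247 exp 0.20523157651784485
yaw diag 84.46149525512058 sides [np.float64(84.25554425988214), np.float64(84.17721487272402)]
ctr [0.47443491 0.17117386]
L2 foot (far -y),(near -y),inner [[ 72.9 -51.8]
 [ 36.9 -51.6]
 [ 37.1 -16.4]]
L2 limb end edge y..., strip edge, strip near end [[-34.3 -12.6]
 [-34.8  19.3]
 [-68.4  20.9]
 [-69.1  57.5]]
inner wall right rim [[ 75.7 -58.6]
 [ 29.1 -58.1]]
held (63,-23), edge y13, (-9,49): [[ 33.6 -55.7]
 [-15.2 -19.3]
 [-37.5  15.7]]
tcp [[-28.9 -32.7]]
world->need: ex [0.09651467 0.99533156]
```

```bash
python3 -m creep '[[4,0,0,-0.5,0,0,0],[4,0,0,-1,0,0,0],[4,0,0,-1.35,0,0,0],[4,0,0,-1.35,0,0,0],[4,0,0,-1.35,0,0,0]]' 40; python3 - <<'E'
from h import *
s=st()
ctr=np.array([.47443,.17117]);th=np.radians(84.3);ex=np.array([np.cos(th),np.sin(th)]);ey=np.array([-ex[1],ex[0]]);print((s["eef_pos"][:2]-ctr)@np.c_[ex,ey])
w=cam("wrist"); save(w,"w23",(150,60,370,290),2.6)
E
```

```text
clock: 27.3
eef_pos: [0.5049, 0.1391, 0.0328]
orientation: [179.9, 0.1, 84.1]
ft_force: [0.4, -0.1, -3.0]
finger_gap: 0.103
t 27.3 p [0.5049 0.1391 0.0328] o [1.7992e+02 6.0000e-02 8.4100e+01] F [ 0.4 -0.1 -3. ] g 9.6 q [ 7.900e+00  2.050e+01  1.068e+02 -1.000e-01  5.260e+01  1.380e+01]
[-0.02884261 -0.03353678]
```

View pics/w23.png

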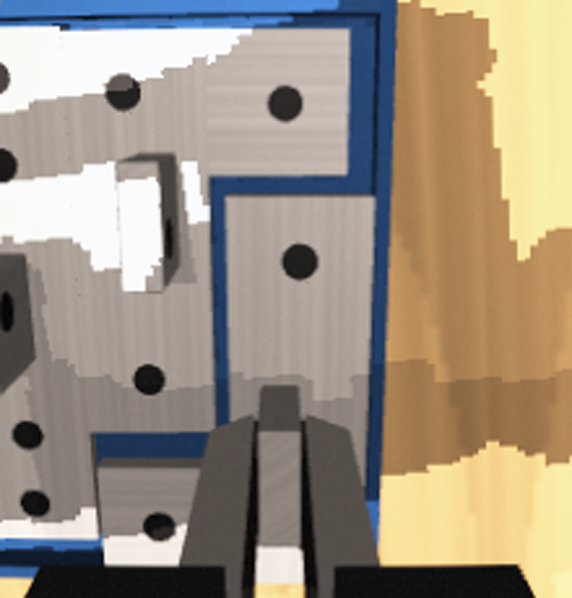

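```bash
python3 -m creep '[[4,-0.01,0,-0.1,0,0,0],[4,-0.01,0,-0.2,0,0,0],[4,-0.01,0,-0.3,0,0,0],[4,-0.01,0,-0.38,0,0,0],[4,-0.01,0,-0.4,0,0,0],[4,-0.01,0,-0.4,0,0,0]]' 40; python3 - <<'E'
from h import *
s=st()
w=cam("wrist"); save(w,"w24",(150,60,370,290),2.6)
E
```

```text
clock: 28.1
eef_pos: [0.5046, 0.1393, 0.0172]
orientation: [179.9, 0.1, 84.1]
ft_force: [-1.6, -0.6, -0.3]
finger_gap: 0.103
t 28.1 p [0.5046 0.1393 0.0172] o [1.799e+02 5.000e-02 8.411e+01] F [-1.6 -0.6 -0.3] g 9.7 q [ 7.900e+00  2.160e+01  1.079e+02 -1.000e-01  5.040e+01  1.380e+01]
```

View pics/w24.png

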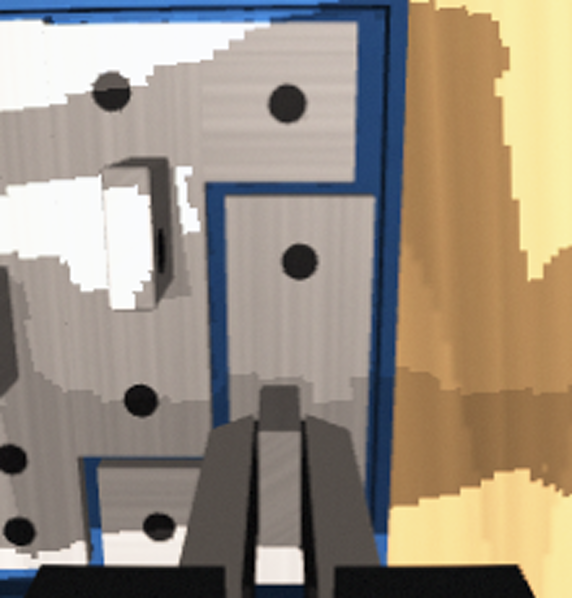

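```bash
python3 -m creep '[[20,0,0,-0.01,0,0,0],[20,0,0,-0.01,0,0,0],[20,0,0,0,0,0,0],[20,0,0,0.5,0,0,0],[20,0,0,1.2,0,0,0],[20,0,-0.3,2.4,0,0,0],[20,0,-1,3.6,0,0,0],[20,0,-2,4.4,0,0,0],[20,0,-3,4.8,0,0,0],[20,0,-3.6,4.8,0,0,0],[20,0,-3.6,4.8,0,0,0],[20,0,-3.6,4.8,0,0,0]]' 40; python3 - <<'E'
from h import *
s=st()
w=cam("wrist"); save(w,"w25",(140,0,330,180),4)
c=cam("top"); save(c,"t25",None,1.5)
d=cam("side"); save(d,"s25",(130,80,400,300),2.9)
E
```

```text
clock: 29.65
eef_pos: [0.5043, -0.0041, 0.2089]
orientation: [179.9, 0.0, 84.1]
ft_force: [0.9, -0.1, 0.6]
finger_gap: 0.212
t 29.65 p [ 0.5043 -0.0041  0.2089] o [1.7994e+02 1.0000e-02 8.4100e+01] F [ 0.9 -0.1  0.6] g 19.9 q [-8.4  9.5 94.2 -0.  76.2 -2.5]
```

View pics/w25.png

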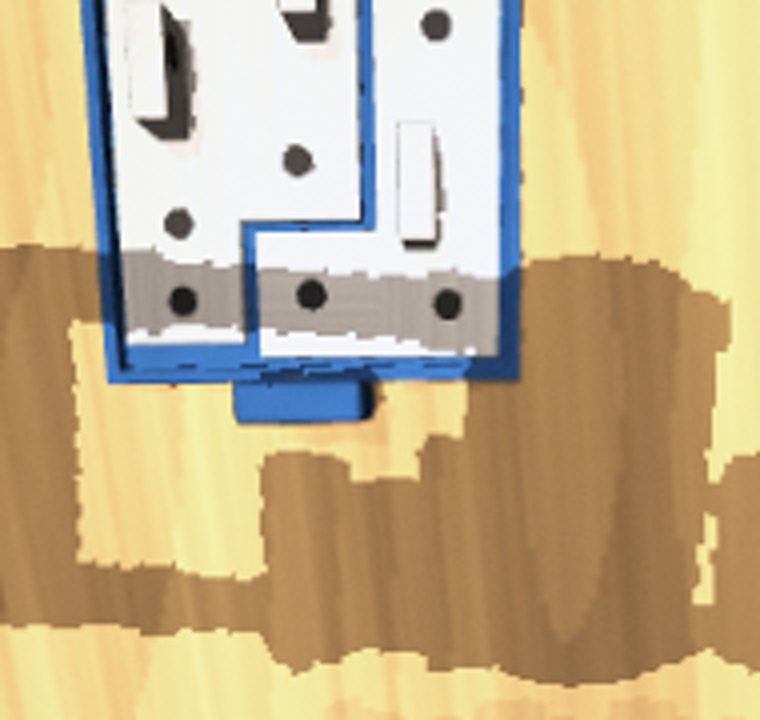

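View pics/t25.png

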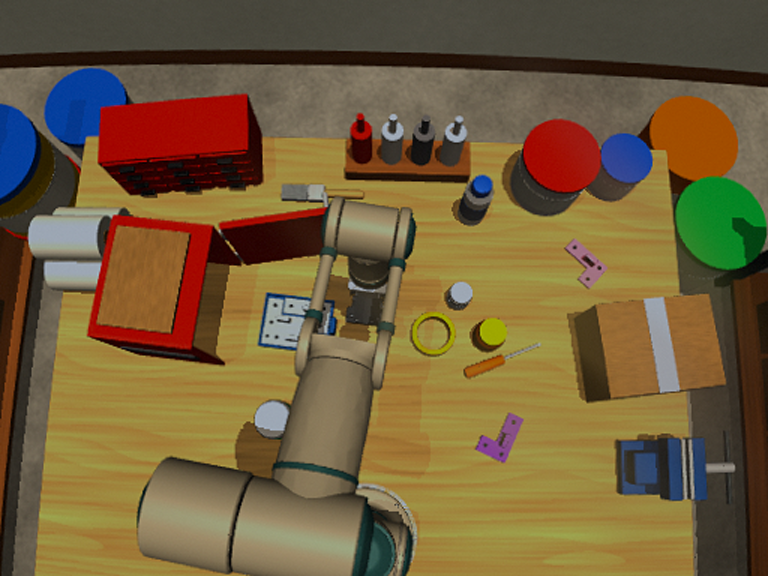

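View pics/s25.png

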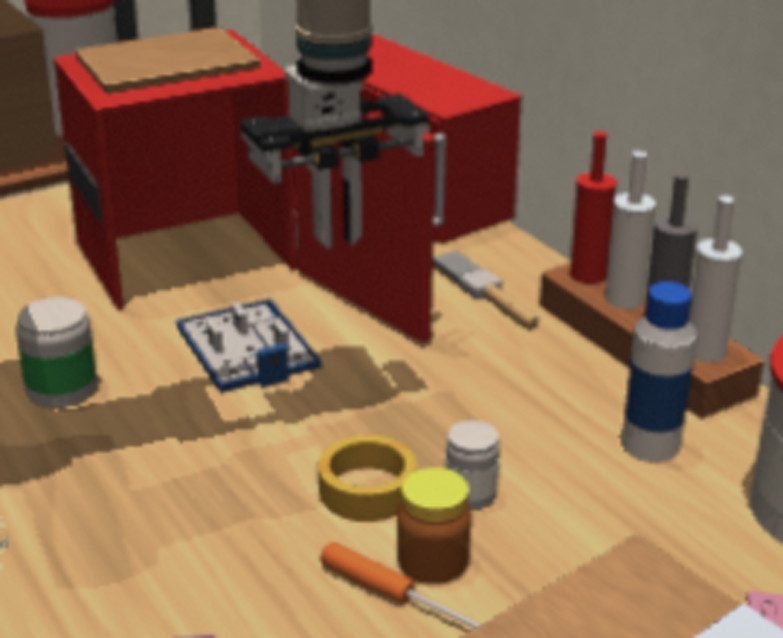

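```bash
python3 -m creep '[[20,-0.2,0.5,0.6,0,0,0],[20,-0.5,1,1.2,0,0,0],[20,-0.7,1.6,1.8,0,0,0],[20,-0.7,1.6,1.8,0,0,0],[20,-0.7,1.6,1.8,0,0,0]]'; python3 - <<'E'
from h import *
s=st()
w=cam("wrist"); save(w,"w26",(180,30,320,180),4.5 if 0 else 5); 
c=cam("top"); 
D=onz(c,np.array([(312,148),(603,98)])/3.6+[60,110],.271)[:,:2]; print("door leaf az (expect 264.6 at 90deg)",np.degrees(np.arctan2(*(D[1]-D[0])[::-1]))%360)
E
```

```text
clock: 30.42
eef_pos: [0.4761, 0.0603, 0.2801]
orientation: [180.0, 0.1, 84.2]
ft_force: [-0.6, 0.6, -0.9]
finger_gap: 0.213
t 30.43 p [0.4761 0.0603 0.2801] o [1.800e+02 7.000e-02 8.424e+01] F [-0.6  0.6 -0.9] g 20.0 q [-1.   5.5 89.  -0.1 85.5  4.7]
door leaf az (expect 264.6 at 90deg) 281.53440303398895
```

View pics/w26.png

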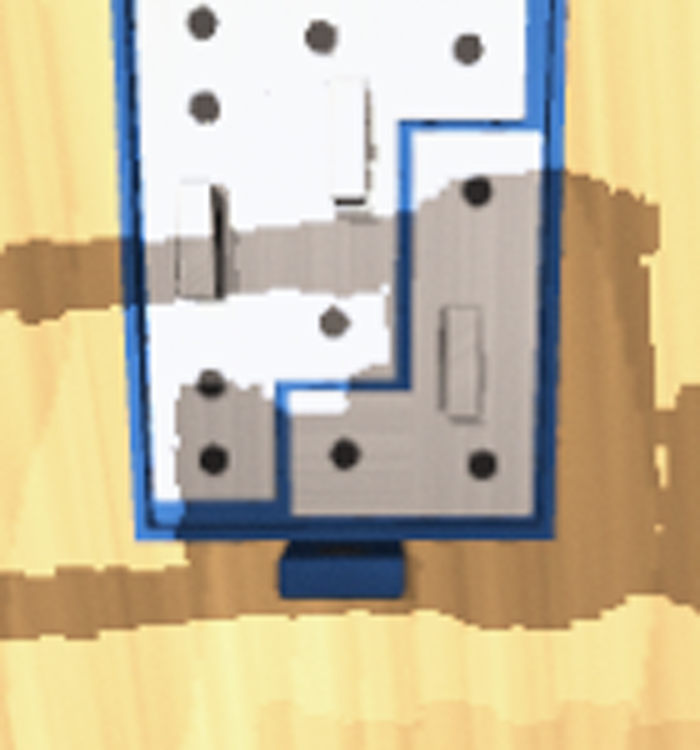

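```bash
python3 - <<'E'
from h import *
print(manip.finish_job()); st()
E
```

```text
the job is handed in; nothing more can be done
None
the job is handed in; nothing more can be done
```

I swung the door open by its handle and pulled the tray out by its grip tab. I then nested the two zinc Ls beside the straight plate and handed the job in at about 30.5 s of the 72 s. The robot gave no verdict.

My last checks showed:
- **Door:** about 107° open in the top view, against about 106° worked out from how far the tool turned.
- **Tray:** its middle is about 0.255 m in front of the cupboard's middle, and it looks flat on the bench. I did not measure its tilt.
- **Plates:** both Ls and the straight plate look flat inside the walls with none overlapping. When I let go of each L, the tool was within 1 mm of the height expected for it to lie on the tray floor.
- **Other things on the bench:** they look unmoved in the last top and side pictures. I did not measure them a second time.
- **Robot:** clear of everything, with only about 1 N of sensor noise on the wrist.

Two things were not exactly as I aimed:
- **Straight plate and first L:** I pushed the first L against the straight plate to make room, so those two touch edge to edge.
- **Second L:** it seems to have ended 1 to 2 mm nearer the tray's -y wall than I aimed. That is still inside the limits.

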